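# Nest the brine measures under the hold-down lip, handles fanned

### The arm

A 6-joint arm with a two-finger parallel gripper is mounted at the origin on the work surface. World frame = base frame: x ahead of the robot, y to its left, z up, the work surface at z = 0. Lengths are in m, angles in rad, forces in N, time in s.
With the tool pointing down it reaches from about 0.275 to 0.875 m from the base axis. Payload 12.5 kg.
Tool frame: the origin (TCP) lies on the centre line of the jaws, within the pads' length; the fingertips stand 17 mm ahead of it and the grasp point (between the pads) lies 2 mm behind it; x points along the fingers, y is the direction in which the jaws open and shut, and the axes are right-handed (so a half turn about x gives the same grasp; the last joint's range is limited). The gripper opens to 85 mm and grips with 20 to 120 N. Pads are 22 mm wide; open, the fingers measure 114 mm over their backs; the gripper's body (76 mm by 85 mm) begins 54 mm behind the grasp point. The pads swing forward as they close: fully open they stand 13 mm farther back than shut.
Start: joints at [1.131, 0.351, 1.652, -0, 1.139, -0.085], TCP at [0.191, 0.516, 0.248] pointing down, gripper open.
Joint ranges: [-2.75, 2.75], [-0.79, 2.1], [0.01, 2.65], [-1.57, 4.71], [0.07, 3.14], [-2.87, 2.87]. Speed limits (rad/s): [2.22, 2.22, 2.79, 3.14, 3.14, 3.14].

### API

Orientations are given as a unit quaternion [x, y, z, w].
In Python, from plant import read_state, vision, job gives the robot as it stands. The module is installed in compiled form; this text tells all that it offers.
- The arm moves only by the tool carry_out, never from a script. Its argument "targets" is a list of rows, each a list of 3 entries, a list of its own where there are three numbers: the shift along the tool's x, y, z in cm, then the turn, a rotation vector about the tool's x, y, z in rad, then the opening, from -1 (shut) to 1 (fully open). A call has 1 to 5 rows; each row is the pose to reach, as a shift and turn from the pose commanded when the call began, along the tool's axes at that moment; what a row does not reach only later rows make up. A row lasts 1/8 s, in which the tool goes at most 62.5 mm and 10.7 degrees, less where a joint would pass 70% of its speed; a pose out of reach is approached as far as the arm can. A call with a gripper value outside its range is refused whole. The fingers move at their own pace and stop on an object; "force" is the grip in N (left out, the last holds). Time passes only in rows, so rows that repeat a pose let the fingers close. It gives the time, the measured TCP pose, the force and the opening at its end, in the units of the state.
- read_state(): the state, without advancing time (a new reading comes with each control period).
- vision.capture(name): name is "side" or "top"; returns the picture (420x560x3 uint8, red, green, blue); there is no depth.
- vision.camera_params(name): a dict with "vfov" (degrees; the focal length in pixels is half the picture's height over the tangent of half this angle, whatever the lens; pixels are square), "cx", "cy" (the principal point, pixels), "pose" (4x4, takes a point from camera to world coordinates). Camera axes: x right, y down, z forward; pixel columns grow to the right and rows downward; lengths in m; the calibration is good to about 2 mm. A picture is of the moment at which its call begins. camera_params takes no time and is no camera call.
- job.finish_job(): hands the job in, once; it reports no verdict.
The state is a dict: "t": time; "joint_pos": joint angles; "joint_vel": joint speeds; "joint_efforts": joint torques, N m; "tool_pos": TCP position; "tcp_rot": TCP orientation; "force": force on the tool from outside, world axes, zero at the start; "wrist_torque": the same for the moment, N m; "opening": opening from 0.0 (shut) to 1.0 (fully open).
Only numpy, scipy, OpenCV 4.12 (cv2) and the standard library are available. Lean on these libraries where they do the work, as an engineer would, in place of code of your own. Each camera call takes 0.05 s, during which the arm holds its last target.

### The job

Put the steel brine measures away in their stand, whose exact setting has to be felt out: nest the middle-sized one in the large one without forcing it, with its back rim tucked under the stand's hold-down lip, and then the smallest one in the middle one, each sitting level and fully home. Fan the handles evenly so that each clears the one below: the large one's stays where it is, the middle one's points straight out to the front of the stand, opposite the lip, and the smallest one's goes as far to the other side as the large one's is to its side. Let go of everything and leave the other things on the counter where they are.

Things in the scene. Friction and masses are not known exactly. Their poses are not given: they have to be found in the camera images.
- stand: Grey base plate fixed to the counter, 232 x 130 x 8 mm. Origin: its underside, mid width; z up, -x the front (to the robot), +x the back. The largest steel measure and behind it a post with a flat hold-down lip are clamped on it as one immovable unit. Unit axis (the large measure's): on the plate's mid-line, anywhere from 25 mm in front of to 25 mm behind the origin, not reported: feel for it.
- large_seat (a point): Point of the plate, at the stand's origin but 12 mm higher: the height of the large measure's inner floor. That measure is 140 mm across its rim, 135 mm across its foot, wall 3 mm, rim 48 mm above the counter, inside about 129 mm across. Its handle, shaped like the others', stands 40 degrees from the front (-x) towards +y, top at 60 mm. Home, the middle measure's underside is at 12 mm, rim at 58 mm; the small one's underside at 16 mm.
- lip_height (a point): Point of the plate, at the stand's origin but 70 mm higher: the height of the lip's underside. Its free edge is 46 mm behind the unit's axis; lip 44 mm wide, 6 mm thick; post face 76 mm behind the axis. It overhangs the home rim of the middle measure by 12 mm: the rim opposite the handle goes under first, handle raised about 25 degrees, pushed back till it touches; then the handle is let down.
- medium_center (a point): The middle-sized loose steel measure: round open pan, slightly tapered, with one stiff straight handle; 116 mm across the rim, 108 mm across the foot, 46 mm tall, wall 3 mm, floor 4 mm, about 220 to 420 g. This point is on its axis, half-way up (23 mm above the underside). z up the axis; the handle runs out along -x.
- medium_grip (a point): Middle of the middle-sized measure's handle grip, 108 mm from the pan's axis, 49 mm above its underside. Axes as the pan's: -x outward along the handle, z up. The grip is a flat-sided bar 80 mm long, 16 mm wide, 18 mm tall; a strap 16 mm wide, 6 mm thick, 20 mm long, top flush with the rim, joins it to the rim. Lying on a lower handle it keeps its pan from going home.
- small_center (a point): The smallest loose steel measure: round open pan, slightly tapered, with one stiff straight handle; 84 mm across the rim, 78 mm across the foot, 52 mm tall, wall 3 mm, floor 4 mm, about 150 to 290 g. This point is on its axis, half-way up (26 mm above the underside). z up the axis; the handle runs out along -x. It goes down just in front of the lip.
- small_grip (a point): Middle of the smallest measure's handle grip, 92 mm from the pan's axis, 55 mm above its underside. Axes as the pan's: -x outward along the handle, z up. The grip is a flat-sided bar 80 mm long, 16 mm wide, 18 mm tall; a strap 16 mm wide, 6 mm thick, 20 mm long, top flush with the rim, joins it to the rim. Lying on a lower handle it keeps its pan from going home.
- funnel: Bystander, leave it alone: aluminium funnel standing on its wide mouth, 110 mm across, 95 mm tall; origin at the centre of its underside.
- jar: Bystander, leave it alone: closed greenish glass jar, 76 mm across, 115 mm tall; origin at the centre of its underside.
- spoon: Bystander, leave it alone: wooden-handled spoon lying flat, 200 mm long; origin at the centre of its underside (half-way along it).
- mug: Bystander, leave it alone: blue ceramic mug, 80 mm across, 95 mm tall, handle along its +y; origin at the centre of its underside.
- bowl: Bystander, leave it alone: white ceramic bowl, 130 mm across, 50 mm tall; origin at the centre of its underside.
- garlic: Bystander, leave it alone: bulb of garlic, 54 mm across, 60 mm tall; origin at the centre of its underside.

How it is judged:
By the outcome, as a careful person would: the job done as asked, in the order asked, and still so for the second after the job is handed in, with the robot touching nothing.
It also fails if it takes over 72 s, if anything falls off the work surface, if the arm or the gripper's body presses on something with over 40 N, if the wrist force passes 120 N, or if a joint passes its speed limit or range.

## Working session

There is one attempt and no reset: what is moved stays moved. The work goes in short steps, Python scripts to look and compute and a tool call to move; the robot and the scene stay as the last step left them, time stands still between calls to the robot, and variables do not carry over. Pictures are saved under pics/ and viewed, and the job is handed in when it is done.

Besides the shell and the picture viewer there is one more tool, called after "Emit:" by a JSON object that holds its "op" and its "data". carry_out: Moves the arm, as the interface text tells. Its arguments: {"type":"object","properties":{"targets":{"type":"array"},"force":{"type":"number"}},"required":["targets"]}

```bash
ls; mkdir -p pics; cat > h.py <<'E'
import numpy as np, cv2
from plant import read_state, vision, job
from scipy.spatial.transform import Rotation as R
def K(n):
    p=vision.camera_params(n); f=210/np.tan(np.radians(p['vfov'])/2)
    return f,p['cx'],p['cy'],np.array(p['pose'])
def ray(n,u,v):
    f,cx,cy,T=K(n); d=T[:3,:3]@np.array([(u-cx)/f,(v-cy)/f,1]); return T[:3,3],d
def atz(n,u,v,z):
    o,d=ray(n,u,v); return o+d*(z-o[2])/d[2]
def proj(n,P):
    f,cx,cy,T=K(n); P=np.atleast_2d(P); q=(P-T[:3,3])@T[:3,:3]; return np.c_[f*q[:,0]/q[:,2]+cx,f*q[:,1]/q[:,2]+cy]
def snap(n,name):
    im=vision.capture(n)[:,:,::-1].copy(); cv2.imwrite(f'pics/{name}.png',im); return im
E
python3 - <<'E'
from h import *
for n in('top','side'):
    snap(n,n+'0'); p=vision.camera_params(n); print(n,p)
s=read_state(); print(s)
E
```

```text
pics
top {'vfov': 48.74210552450514, 'cx': 273.5648452322365, 'cy': 212.24978633074085, 'pose': array([[-0.01399361, -0.98737175,  0.15780113,  0.36914261],
       [-0.99979344,  0.01149034, -0.01676471,  0.00983777],
       [ 0.01473981, -0.15800313, -0.98732859,  1.3579259 ],
       [ 0.        ,  0.        ,  0.        ,  1.        ]])}
side {'vfov': 43.581658857065946, 'cx': 281.4601731316175, 'cy': 209.23198474283433, 'pose': array([[-0.9993611 , -0.02405752,  0.02643157,  0.53455072],
       [-0.03564395,  0.61650807, -0.78654136,  1.17060266],
       [ 0.00262695, -0.78698097, -0.61697168,  1.00340496],
       [ 0.        ,  0.        ,  0.        ,  1.        ]])}
{'t': 0.1, 'joint_pos': array([ 1.13137481e+00,  3.51199953e-01,  1.65237362e+00,  7.10498189e-06,
        1.13907898e+00, -8.45970772e-02]), 'joint_vel': array([-8.23076680e-04, -1.21618829e-03, -2.13010295e-03,  4.37095899e-05,
        1.17303148e-03,  8.80129109e-04]), 'joint_efforts': array([-5.40334327e-05, -5.06840122e+01, -2.91873926e+01, -1.43848738e-04,
        2.79178777e-03,  1.63785137e-05]), 'tool_pos': array([0.19093692, 0.51549332, 0.24779746]), 'tcp_rot': array([ 0.124432  ,  0.69610679, -0.1251547 ,  0.69590826]), 'force': array([ 0.08162175, -0.98717316, -1.48779164]), 'wrist_torque': array([-0.01826033, -0.03865746, -0.04091708]), 'opening': 1.0034641038201217}
```

View pics/top0.png

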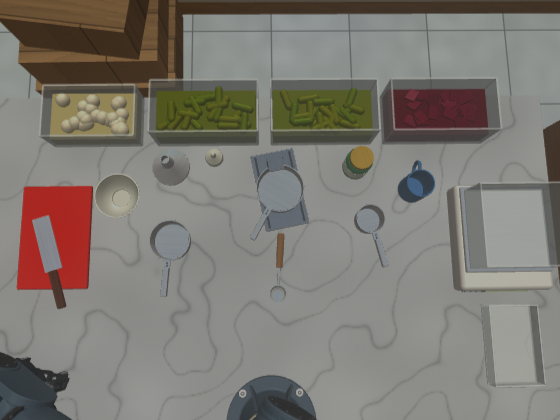

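View pics/side0.png

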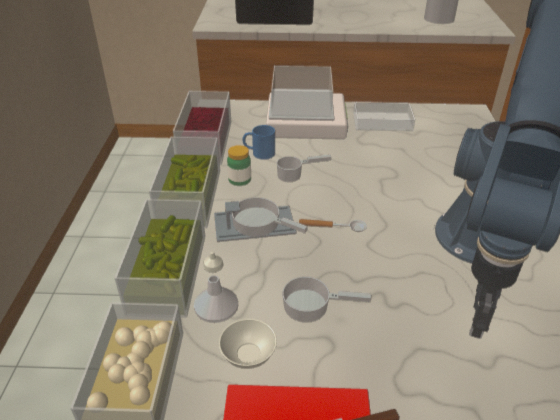

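The top view shows the stand near (280,190), the medium pan at (172,240), and the small pan at (369,220). I'll zoom in to measure.

```bash
python3 - <<'E'
from h import *
im=cv2.imread('pics/top0.png')
a=[cv2.resize(im[y:y+100,x:x+100],(400,400),interpolation=cv2.INTER_CUBIC) for x,y in((230,140),(125,205))]
cv2.imwrite('pics/z1.png',np.hstack(a))
a=[cv2.resize(im[y:y+100,x:x+100],(400,400),interpolation=cv2.INTER_CUBIC) for x,y in((325,190),)]
im=cv2.imread('pics/side0.png')
a+=[cv2.resize(im[y:y+100,x:x+100],(400,400),interpolation=cv2.INTER_CUBIC) for x,y in((205,175),)]
cv2.imwrite('pics/z2.png',np.hstack(a))
E
```

```text
(no output)
```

View pics/z1.png

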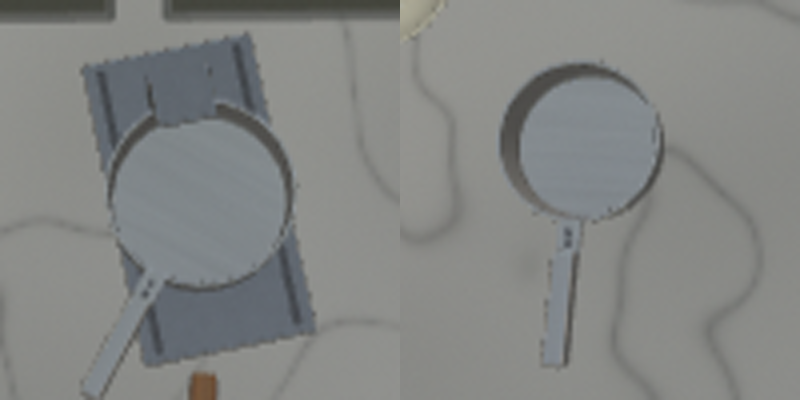

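View pics/z2.png

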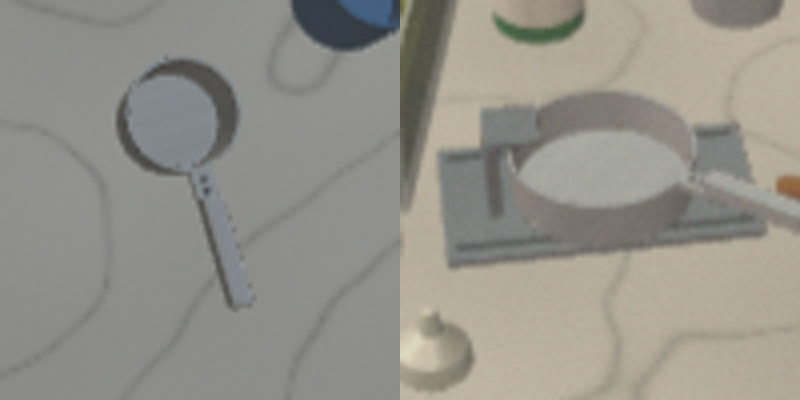

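```bash
cat > fit.py <<'E'
from h import *
from scipy.optimize import least_squares
def Z(x,y,ox,oy): return (x/4+ox,y/4+oy)
# plate
C=np.array([atz('top',*Z(x,y,230,140),0.008)[:2] for x,y in((83,67),(250,33),(315,332),(147,366))])
c=C.mean(0); d=(C[0]+C[1]-C[2]-C[3]); yaw=np.arctan2(d[1],d[0]); print('plate',C.round(4),c,np.degrees(yaw),np.linalg.norm(d)/2,np.linalg.norm(C[0]-C[1]),np.linalg.norm(C[2]-C[3]))
E
cat > auto.py <<'E'
from h import *
# silhouettes by projecting predicted outlines
def circ(c,r,z,n=72):
    t=np.linspace(0,2*np.pi,n); return np.c_[c[0]+r*np.cos(t),c[1]+r*np.sin(t),np.full(n,z)]
def pan(c,yaw,H,rr,rf,g,z0=0):
    # yaw: direction of pan +x; handle along -x
    u=np.array([np.cos(yaw),np.sin(yaw)]); v=np.array([-u[1],u[0]])
    L=[circ(c,rr,z0+H),circ(c,rf,z0)]
    gz={46:58,52:64,48:60}[int(round(H*1000))]/1000+z0
    P=[(-(g-.04),.008),(-(g+.04),.008),(-(g+.04),-.008),(-(g-.04),-.008),(-(g-.04),.008)]
    L.append(np.array([[*(np.array(c)+a*u+b*v),gz] for a,b in P]))
    return L
def draw(im,n,L,col,s,o):
    for P in L:
        q=((proj(n,P)-o+.5)*s-.5); cv2.polylines(im,[np.round(q*8).astype(int)],False,col,1,cv2.LINE_AA,3)
def crop(n,src,x,y,w=100,s=4):
    im=cv2.imread(src); return cv2.resize(im[y:y+w,x:x+w],None,fx=s,fy=s,interpolation=cv2.INTER_CUBIC)
E
python3 - <<'E'
from fit import *
# rough pan: rim circle centre & handle end
def rough(name,ctr,end,H,g):
    c=atz('top',*ctr,H)[:2]; e=atz('top',*end,H+.012)[:2]; d=c-e
    print(name,c,np.degrees(np.arctan2(d[1],d[0])),np.linalg.norm(d))
rough('med',Z(581,141,125-100,205),Z(556,367,125-100,205),.046,.108)
rough('small',Z(177,117,325,190),Z(241,307,325,190),.052,.092)
rough('large',Z(200,198,230,140),Z(92,392,230,140),.048,.108)
E
```

```text
plate [[ 0.7546  0.0531]
 [ 0.7798 -0.073 ]
 [ 0.5517 -0.1161]
 [ 0.528   0.0077]] [ 0.65351905 -0.03208245] 11.027677365252826 0.23162123077451757 0.12858266970394833 0.12606485481361107
med [0.50199451 0.28104053] -4.141722663842711 0.1573243339646308
small [ 0.55444526 -0.28526476] 14.744721668204697 0.14042560413059885
large [ 0.64475564 -0.03190302] -29.14957942465489 0.16115293068984365
```

```bash
cat > ov.py <<'E'
from auto import *
import sys
def plate(c,yaw,z=.008):
    u=np.array([np.cos(yaw),np.sin(yaw)]); v=np.array([-u[1],u[0]])
    return [np.array([[*(c+a*.116*u+b*.065*v),z] for a,b in((1,1),(1,-1),(-1,-1),(-1,1),(1,1))])]
def lip(ax,yaw):
    u=np.array([np.cos(yaw),np.sin(yaw)]); v=np.array([-u[1],u[0]])
    return [np.array([[*(ax+a*u+b*v),.076] for a,b in((.076,.022),(.046,.022),(.046,-.022),(.076,-.022))])]
def both(objs,src,name,s=4,w=100):
    tiles=[]
    for key,(L,c) in objs.items():
        for n in('top','side'):
            o=proj(n,np.array([[c[0],c[1],.03]]))[0].round().astype(int)-w//2; o=np.maximum(o,0)
            im=crop(n,f'pics/{n}{src}.png',*o,w=w,s=s); draw(im,n,L,(0,0,255),s,o); tiles.append(im)
    cv2.imwrite(f'pics/{name}.png',np.hstack(tiles))
E
python3 - <<'E'
from ov import *
c=np.array([.6535,-.032]); ax=np.array([.6448,-.032]); y=np.radians(11)
both({'s':(plate(c,y)+lip(ax,y)+pan(ax,y-np.radians(40),.048,.07,.0675,.118),c)},0,'o1')
m=np.array([.502,.281]); both({'m':(pan(m,np.radians(-4.1),.046,.058,.054,.108),m-[.03,0])},0,'o2')
m=np.array([.5544,-.2853]); both({'m':(pan(m,np.radians(14.7),.052,.042,.039,.092),m-[.03,0])},0,'o3')
E
```

```text
(no output)
```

View pics/o1.png

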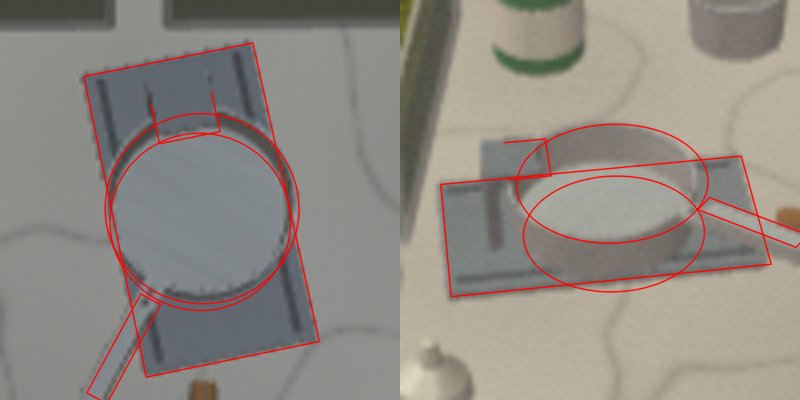

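View pics/o2.png

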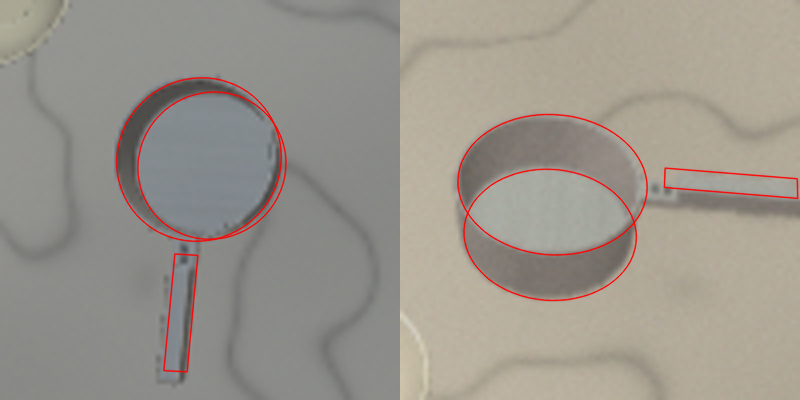

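View pics/o3.png

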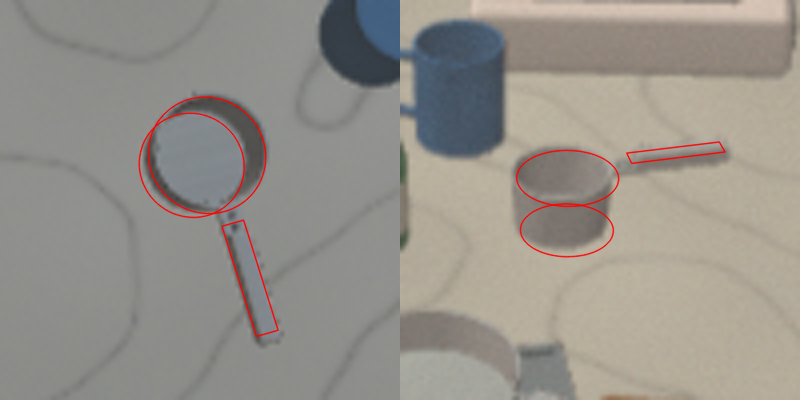

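```bash
python3 - <<'E'
from ov import *
print(proj('top',np.array([[0,0,0],[0,0,.1]])),proj('side',np.array([[0,0,0.]])))
a=crop('top','pics/top0.png',125,200,w=80,s=5); b=crop('top','pics/top0.png',330,185,w=80,s=5)
cv2.imwrite('pics/q1.png',np.hstack([a,b]))
a=crop('top','pics/top0.png',240,150,w=80,s=5); b=crop('top','pics/top0.png',80,150,w=80,s=5)
cv2.imwrite('pics/q2.png',np.hstack([a,b]))
E
```

```text
[[271.75263207 421.48271546]
 [272.17864839 432.74523395]] [[478.84404015 237.06295277]]
```

View pics/q1.png

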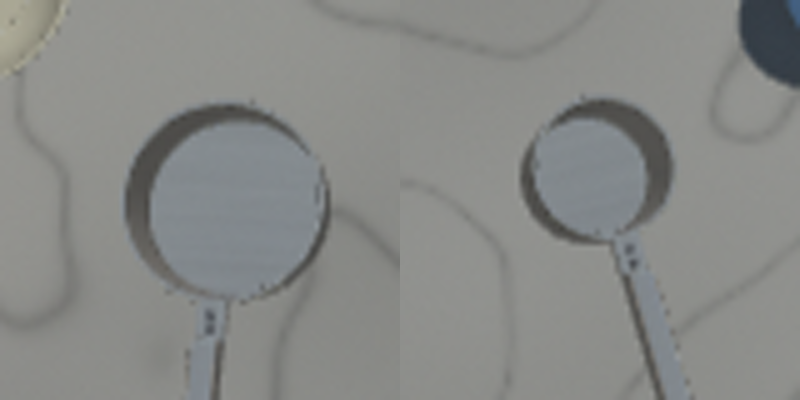

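View pics/q2.png

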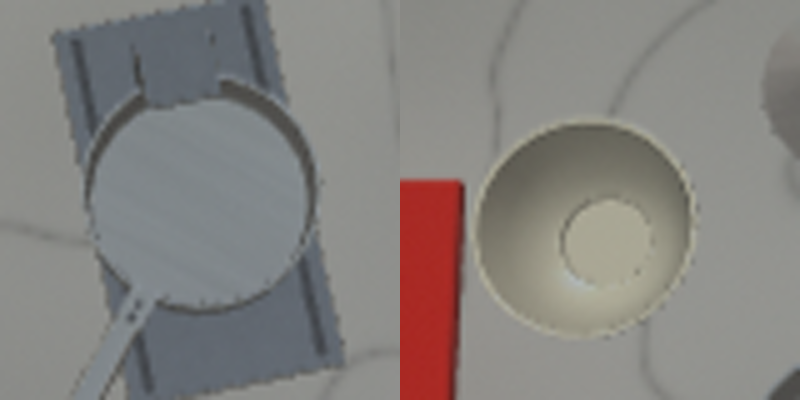

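```bash
sed -i 's/^def pan(c,yaw,H,rr,rf,g,z0=0):/def pan(c,yaw,H,rr,rf,g,z0=0):\n    g=rr+.06/' auto.py; cat > ov1.py <<'E'
from ov import *
import sys
v=[float(x) for x in sys.argv[2:]]
c=np.array(v[0:2]); y=np.radians(v[2]); ax=c+v[3]*np.array([np.cos(y),np.sin(y)])
A=(plate(c,y)+lip(ax,y)+pan(ax,y-np.radians(40),.048,.07,.0675,.118)+[circ(ax,.067,.048),circ(ax,.0645,.012)],c)
m=np.array(v[4:6]); B=(pan(m,np.radians(v[6]),.046,.058,.054,.108)+[circ(m,.055,.046),circ(m,.051,.004)],m-[.03,0])
s=np.array(v[7:9]); C=(pan(s,np.radians(v[9]),.052,.042,.039,.092)+[circ(s,.039,.052),circ(s,.036,.004)],s-[.03,0])
for k,(o) in enumerate((A,B,C)): both({'a':o},0,sys.argv[1]+str(k))
E
python3 ov1.py p .653 -.032 11 -.002 .501 .2815 -5.5 .5555 -.286 15.5
```

```text
(no output)
```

View pics/p0.png

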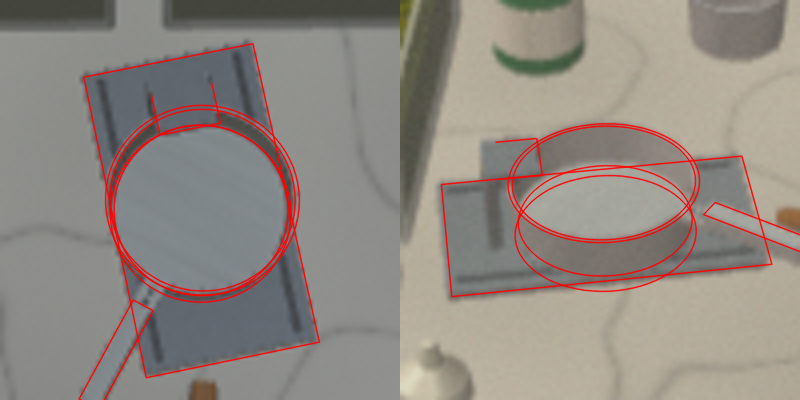

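View pics/p1.png

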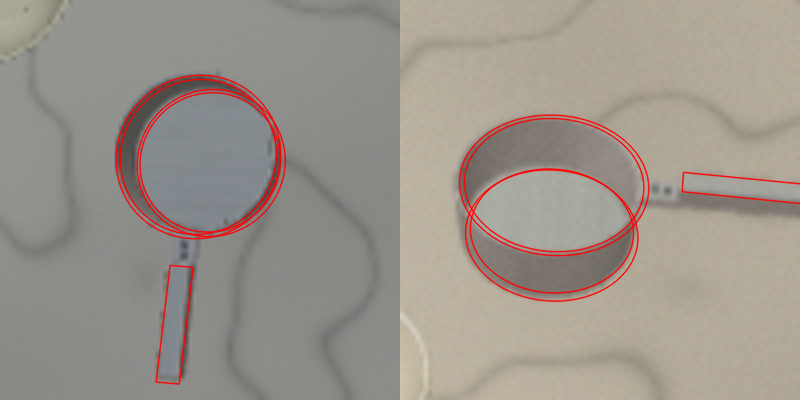

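View pics/p2.png

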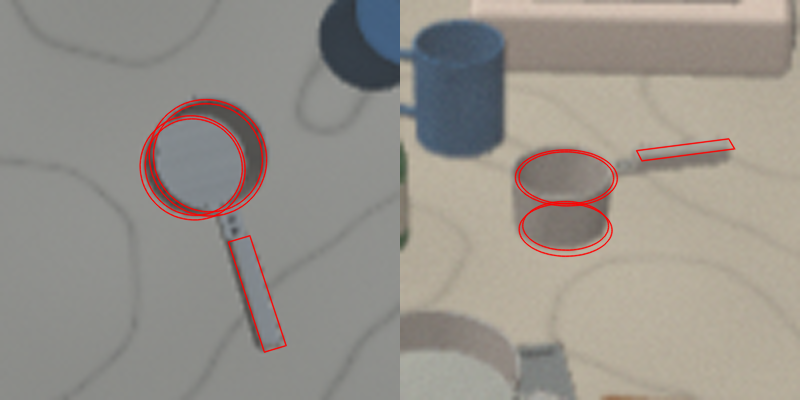

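```bash
cat > mv.py <<'E'
from h import *
def pose(): 
    s=read_state(); return np.array(s['tool_pos']),R.from_quat(s['tcp_rot']),s
def down(yaw,pitch=0):
    # handle outward dir -u (u=(cos yaw,sin yaw)); pitch>0 raises the handle (rotates pan about its +y so that +x goes down)
    u=np.array([np.cos(yaw),np.sin(yaw),0]); v=np.array([-u[1],u[0],0])
    M=np.c_[[0,0,-1.],v,np.cross([0,0,-1.],v)]
    return R.from_rotvec(v*pitch)*R.from_matrix(M)
def near(Rt,R0):
    alt=Rt*R.from_rotvec([np.pi,0,0]); return Rt if (R0.inv()*Rt).magnitude()<=(R0.inv()*alt).magnitude() else alt
def rel(p,Rt,p0=None,R0=None):
    if p0 is None: p0,R0,_=pose()
    d=R0.inv().apply(np.array(p)-p0)*100; r=(R0.inv()*Rt).as_rotvec()
    return d.round(2).tolist(), r.round(3).tolist()
E
python3 - <<'E'
from mv import *
p,R0,s=pose(); print(R0.as_matrix().round(3)); print(s['joint_pos'])
y=np.radians(-5.5); u=np.array([np.cos(y),np.sin(y)]); g=np.array([.501,.2815])-.1*u; print(g)
Rt=near(down(y),R0); print(Rt.as_matrix().round(3)); print(rel([*g,.15],Rt),(R0.inv()*Rt).magnitude()*57.3)
E
```

```text
[[-0.     0.347  0.938]
 [-0.001  0.938 -0.347]
 [-1.    -0.001 -0.   ]]
[ 1.13137481e+00  3.51199953e-01  1.65237362e+00  7.10498189e-06
  1.13907898e+00 -8.45970772e-02]
[0.40146038 0.29108458]
[[ 0.     0.096  0.995]
 [ 0.     0.995 -0.096]
 [-1.     0.    -0.   ]]
([9.79, -13.72, 27.54], [-0.259, -0.0, 0.001]) 14.831329607001566
```

Emit:
{"op": "carry_out", "data": {"targets": [[[2,-3,6],[-0.06,0,0],0.6],[[4,-6,12],[-0.12,0,0],0.6],[[6,-9,18],[-0.18,0,0],0.6],[[8,-12,24],[-0.26,0,0],0.6],[[9.8,-13.7,27.5],[-0.26,0,0],0.6]], "force": 90}}

```text
t: 0.72
tool_pos: [0.396, 0.2971, 0.1536]
tcp_rot: [0.033, 0.706, -0.033, 0.707]
force: [0.6, 0.5, 0.1]
opening: 0.796
```

```bash
python3 - <<'E'
from mv import *
p,R0,s=pose(); print(s['t'],p,s['opening'],s['joint_pos'].round(2))
y=np.radians(-5.5); u=np.array([np.cos(y),np.sin(y)]); g=np.array([.501,.2815])-.1*u
print(rel([*g,.045],near(down(y),R0)))
both=0
snap('top','top1'); snap('side','side1')
from ov import *
a=crop('top','pics/top1.png',110,190,w=120,s=3); b=crop('side','pics/side1.png',270,230,w=120,s=3)
cv2.imwrite('pics/r1.png',np.hstack([a,b]))
E
```

```text
0.725 [0.39598103 0.29709978 0.15361006] 0.7961712813606499 [ 0.55  0.38  1.88 -0.    0.88 -0.93]
([10.86, -0.55, 0.6], [0.002, 0.001, -0.0])
```

View pics/r1.png

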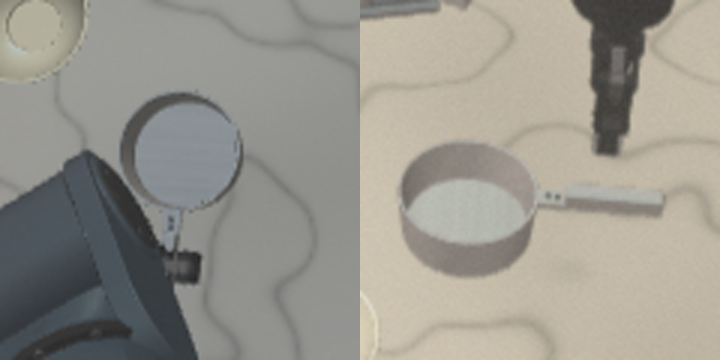

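The gripper stands above the medium handle, at side crop (605,150) with the handle at (610,200). Going down.

Emit:
{"op": "carry_out", "data": {"targets": [[[0,0,0],[0,0,0],0.6],[[5,0,0],[0,0,0],0.6],[[9,0,0],[0,0,0],0.6],[[10.5,0,0],[0,0,0],0.6],[[10.5,0,0],[0,0,0],0.6]]}}

```text
t: 1.45
tool_pos: [0.3944, 0.2993, 0.0491]
tcp_rot: [0.033, 0.707, -0.033, 0.706]
force: [0.5, 0.7, 0.3]
opening: 0.797
```

```bash
python3 - <<'E'
from mv import *
p,R0,s=pose(); print(s['t'],p,s['force'],s['opening'])
snap('side','side2')
from ov import *
b=crop('side','pics/side2.png',270,230,w=120,s=5)
cv2.imwrite('pics/r2.png',b)
E
```

```text
1.45 [0.39438757 0.29927415 0.04914898] [0.51648386 0.6531156  0.29105317] 0.7969436313745116
```

View pics/r2.png

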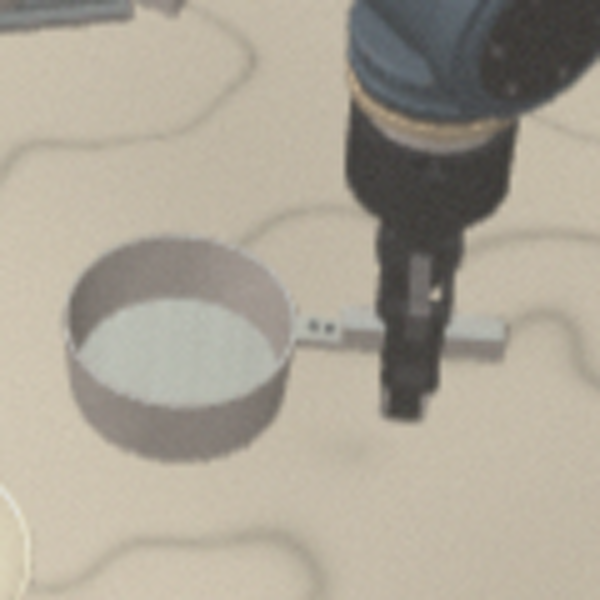

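Emit:
{"op": "carry_out", "data": {"targets": [[[0,-0.7,0],[0,0,0],0.6],[[0.2,-0.75,0],[0,0,0],0.2],[[0.2,-0.75,0],[0,0,0],-0.2],[[0.2,-0.75,0],[0,0,0],-0.6]]}}

```text
t: 2.0
tool_pos: [0.3942, 0.2912, 0.0472]
tcp_rot: [0.034, 0.706, -0.033, 0.706]
force: [0.3, -0.2, 0.3]
opening: 0.208
```

```bash
python3 - <<'E'
from mv import *
p,R0,s=pose(); print(s['t'],p,s['force'],s['opening'],s['wrist_torque'])
E
```

```text
2.0 [0.39417824 0.29120234 0.04717864] [ 0.25426997 -0.16597853  0.30936103] 0.20781751496429682 [-0.0083452  -0.01035007  0.00693333]
```

Emit:
{"op": "carry_out", "data": {"targets": [[[0,0,0],[0,0,0],-0.9],[[0,0,0],[0,0,0],-1],[[0,0,0],[0,0,0],-1]]}}

```text
t: 2.38
tool_pos: [0.3943, 0.2914, 0.0472]
tcp_rot: [0.034, 0.706, -0.033, 0.706]
force: [-0.9, 1.7, 6.7]
opening: 0.168
```

Emit:
{"op": "carry_out", "data": {"targets": [[[-2,0,0],[0,0,0],-1],[[-5,0,0],[0,0,0],-1],[[-8,0,0],[0,0,0],-1],[[-8,0,0],[0,0,0],-1]]}}

```text
t: 2.88
tool_pos: [0.3945, 0.2914, 0.1279]
tcp_rot: [0.034, 0.706, -0.033, 0.707]
force: [1.4, 0.1, -3.8]
opening: 0.167
```

```bash
python3 - <<'E'
from mv import *
p,R0,s=pose(); print(s['t'],p,s['force'],s['opening'],s['wrist_torque'])
snap('side','side3');snap('top','top3')
from ov import *
b=crop('side','pics/side3.png',270,180,w=120,s=3);a=crop('top','pics/top3.png',110,190,w=120,s=3)
cv2.imwrite('pics/r3.png',np.hstack([a,b]))
E
```

```text
2.875 [0.39446791 0.29138104 0.1279271 ] [ 1.39195326  0.08878517 -3.79089659] 0.1673970418438405 [ 0.06276995  0.30306954 -0.01260401]
```

View pics/r3.png

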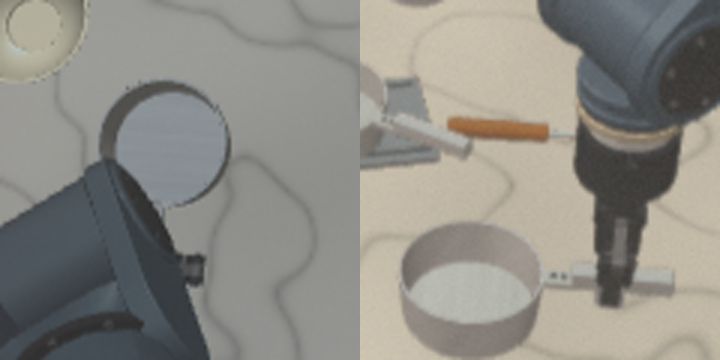

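```bash
cat >> ov.py <<'E'
def tpan(p,Rt,d,h,H,rr,rf,pitch=0,lat=0,yaw=0):
    """pan in hand: returns outlines. d: TCP->axis along handle, h: TCP height above underside"""
    M=Rt.as_matrix(); s=1 if M[0,2]>0 else -1
    ex=M[:,2]*s; ez=-M[:,0]; ey=np.cross(ez,ex)
    Q=np.c_[ex,ey,ez]@R.from_euler('zy',[yaw,pitch]).as_matrix()
    o=p-np.array(0)
    def W(P): return o+(P-[-d,lat,h])@Q.T
    L=[W(x) for x in pan([0,0],0,H,rr,rf,0)]
    return L,W(np.array([[0,0,0]]))[0],Q
E
python3 - <<'E'
from ov import *
from mv import pose
p,Rt,s=pose()
L,c,Q=tpan(p,Rt,.107,.0472,.046,.058,.054); print(c,Q.round(3))
both({'m':(L,c-[.03,0,0])},3,'r4',w=100)
E
```

```text
[0.4998712  0.28054914 0.07855523] [[ 0.995  0.095  0.002]
 [-0.095  0.995  0.001]
 [-0.001 -0.001  1.   ]]
```

View pics/r4.png

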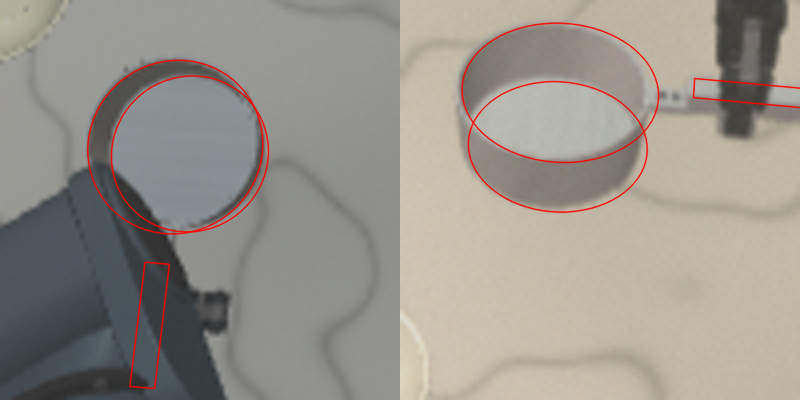

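```bash
cat > col.py <<'E'
import numpy as np
t=np.linspace(0,2*np.pi,181); hs=np.linspace(0,46,24)
P=[]
for h in hs:
    r=54+4*h/46; P.append(np.c_[r*np.cos(t),r*np.sin(t),np.full(181,h)])
for r in np.linspace(5,54,12): P.append(np.c_[r*np.cos(t),r*np.sin(t),0*t])
P=np.vstack(P)
def pts(Ox,Oz,th):
    c,s=np.cos(th),np.sin(th); return np.c_[Ox+P[:,0]*c+P[:,2]*s,P[:,1],Oz-P[:,0]*s+P[:,2]*c]
def gap(Ox,Oz,th):
    """min clearance (mm): ring wall (inner 64.5@12..67@48, outer 70), floor 12, lip, post"""
    q=pts(Ox,Oz,th); r=np.hypot(q[:,0],q[:,1]); z=q[:,2]
    floor=(z[r<66]-12).min() if (r<66).any() else 99
    inn=64.5+2.5*(z-12)/36
    low=z<48
    # horizontal clearance inside, or vertical clearance above rim
    d=np.where(low,np.where(r<68.5,inn-r,np.minimum(48-99,r-70)),99)
    ring=d[low].min() if low.any() else 99
    over=(~low)&(r>63)&(r<72); v=(z[over]-48).min() if over.any() else 99
    rim=q[np.isclose(P[:,2],46)&(abs(P[:,1])<23)&(P[:,0]>0)]
    return dict(floor=round(floor,1),ring=round(ring,1),overrim=round(v,1),rimtopz=round(rim[:,2].max()+1.2,1),rimx=round(rim[:,0].max(),1))
if __name__=='__main__':
    T=np.radians(25)
    for Ox in(-33,-25,-15,-5,0,3):
        for Oz in(42,46,49): print(Ox,Oz,gap(Ox,Oz,T))
    for th in(25,20,15,10,5,0):
        s=np.sin(np.radians(th))
        print(th,gap(-4+4*(25-th)/25,12+54*s+3,np.radians(th)))
E
python3 col.py
```

```text
-33 42 {'floor': np.float64(7.2), 'ring': np.float64(-51.0), 'overrim': np.float64(0.0), 'rimtopz': np.float64(62.2), 'rimx': np.float64(39.0)}
-33 46 {'floor': np.float64(11.2), 'ring': np.float64(2.0), 'overrim': np.float64(0.4), 'rimtopz': np.float64(66.2), 'rimx': np.float64(39.0)}
-33 49 {'floor': np.float64(14.2), 'ring': np.float64(5.5), 'overrim': np.float64(1.0), 'rimtopz': np.float64(69.2), 'rimx': np.float64(39.0)}
-25 42 {'floor': np.float64(7.2), 'ring': np.float64(2.9), 'overrim': np.float64(0.3), 'rimtopz': np.float64(62.2), 'rimx': np.float64(47.0)}
-25 46 {'floor': np.float64(11.2), 'ring': np.float64(6.1), 'overrim': np.float64(2.7), 'rimtopz': np.float64(66.2), 'rimx': np.float64(47.0)}
-25 49 {'floor': np.float64(14.2), 'ring': np.float64(8.9), 'overrim': np.float64(5.7), 'rimtopz': np.float64(69.2), 'rimx': np.float64(47.0)}
-15 42 {'floor': np.float64(7.2), 'ring': np.float64(8.1), 'overrim': np.float64(12.0), 'rimtopz': np.float64(62.2), 'rimx': np.float64(57.0)}
-15 46 {'floor': np.float64(11.2), 'ring': np.float64(10.0), 'overrim': np.float64(16.0), 'rimtopz'
[... 1565 characters left out ...]
t64(58.0), 'rimx': np.float64(68.0)}
20 {'floor': np.float64(3.0), 'ring': np.float64(4.2), 'overrim': np.float64(1.6), 'rimtopz': np.float64(59.5), 'rimx': np.float64(67.0)}
15 {'floor': np.float64(3.0), 'ring': np.float64(5.5), 'overrim': np.float64(4.7), 'rimtopz': np.float64(60.7), 'rimx': np.float64(65.5)}
10 {'floor': np.float64(3.0), 'ring': np.float64(6.6), 'overrim': np.float64(11.6), 'rimtopz': np.float64(61.5), 'rimx': np.float64(63.5)}
5 {'floor': np.float64(3.0), 'ring': np.float64(8.3), 'overrim': 99, 'rimtopz': np.float64(62.0), 'rimx': np.float64(61.0)}
0 {'floor': np.float64(3.0), 'ring': np.float64(10.1), 'overrim': 99, 'rimtopz': np.float64(62.2), 'rimx': np.float64(58.0)}
```

```bash
cat > wp.py <<'E'
from mv import *
import sys
C=np.array([.653,-.032]); Y=np.radians(11)
u=np.array([np.cos(Y),np.sin(Y),0])
def tcp(Ox,Oz,th,off,d=.109,h=.0472,yaw=Y,lat=0):
    """mm, mm, deg; off mm axis offset from plate origin"""
    th=np.radians(th); c,s=np.cos(th),np.sin(th)
    uu=np.array([np.cos(yaw),np.sin(yaw),0])
    X=-d*c+h*s; Z=d*s+h*c
    p=np.array([*C,0])+u*(off+Ox)/1000+np.array([-u[1],u[0],0])*lat/1000+uu*X+np.array([0,0,Oz/1000+Z])
    return p,down(yaw,th)
def show(*wps,**k):
    p,R0,s=pose(); print('t',s['t'],'at',p.round(4),'F',s['force'].round(1),'T',s['wrist_torque'].round(2))
    for w in wps:
        q,Rt=tcp(*w,**k); Rt=near(Rt,R0); print(w,q.round(4),rel(q,Rt,p,R0))
if __name__=='__main__':
    show((-33,100,25,-2),(-30,46,25,-2))
E
python3 wp.py
```

```text
t 2.975 at [0.3934 0.2907 0.1259] F [-0.8  0.9 -3.7] T [0.02 0.32 0.03]
(-33, 100, 25, -2) [ 0.5413 -0.0537  0.1888] ([-6.29, -32.89, 17.97], [-0.283, 0.432, -0.062])
(-30, 46, 25, -2) [ 0.5442 -0.0531  0.1348] ([-0.89, -32.8, 18.27], [-0.283, 0.432, -0.062])
```

Emit:
{"op": "carry_out", "data": {"targets": [[[-3,-2,1.5],[0,0,0],-1],[[-6,-6,4],[-0.05,0.08,0],-1],[[-6.3,-11,6.5],[-0.1,0.16,-0.02],-1],[[-6.3,-16,9],[-0.15,0.24,-0.03],-1],[[-6.3,-21,12],[-0.2,0.32,-0.04],-1]]}}

```text
t: 3.6
tool_pos: [0.4935, 0.0689, 0.1884]
tcp_rot: [-0.046, 0.811, 0.029, 0.582]
force: [1.3, 0.7, -3.0]
opening: 0.172
```

```bash
python3 wp.py
```

```text
t 3.6 at [0.4935 0.0689 0.1884] F [ 1.3  0.7 -3. ] T [ 0.01 -0.11 -0.02]
(-33, 100, 25, -2) [ 0.5413 -0.0537  0.1888] ([-1.05, -12.71, 3.24], [-0.079, 0.109, -0.025])
(-30, 46, 25, -2) [ 0.5442 -0.0531  0.1348] ([3.96, -12.65, 5.26], [-0.079, 0.109, -0.025])
```

Emit:
{"op": "carry_out", "data": {"targets": [[[-0.3,-4,1],[-0.03,0.04,-0.01],-1],[[-0.7,-8,2],[-0.06,0.08,-0.02],-1],[[-1.05,-12,3.1],[-0.079,0.109,-0.025],-1],[[-1.05,-12.7,3.24],[-0.079,0.109,-0.025],-1],[[-1.05,-12.7,3.24],[-0.079,0.109,-0.025],-1]]}}

```text
t: 4.22
tool_pos: [0.5406, -0.0517, 0.1892]
tcp_rot: [-0.08, 0.839, 0.051, 0.536]
force: [0.2, 1.1, -2.6]
opening: 0.166
```

```bash
python3 wp.py; python3 - <<'E'
from ov import *
from mv import pose
snap('side','side5');snap('top','top5')
p,Rt,s=pose()
L,c,Q=tpan(p,Rt,.109,.0472,.046,.058,.054); print(c)
C=np.array([.653,-.032]);y=np.radians(11);ax=C-.002*np.array([np.cos(y),np.sin(y)])
L+=lip(ax,y)+[circ(ax,.067,.048)]
both({'m':(L,c-[.03,0,0])},5,'r5',w=100)
E
```

```text
t 4.225 at [ 0.5406 -0.0517  0.1892] F [ 0.2  1.1 -2.6] T [ 0.04 -0.1   0.02]
(-33, 100, 25, -2) [ 0.5413 -0.0537  0.1888] ([0.02, -0.21, 0.03], [-0.002, 0.003, -0.0])
(-30, 46, 25, -2) [ 0.5442 -0.0531  0.1348] ([4.79, -0.2, 2.57], [-0.002, 0.003, -0.0])
[ 0.61847111 -0.03594824  0.10149539]
```

View pics/r5.png

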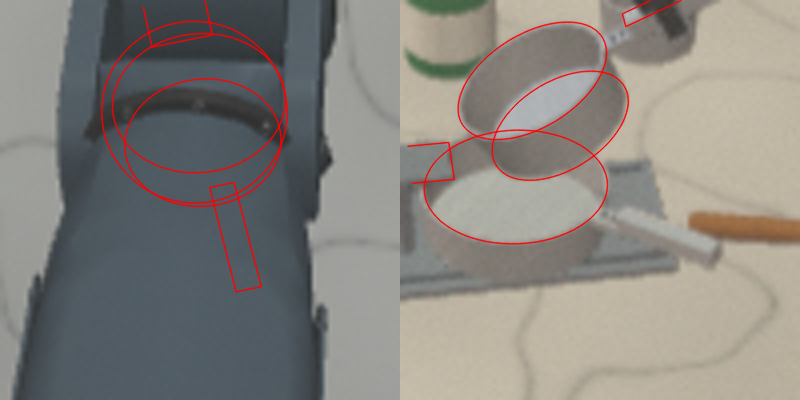

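The side view shows the overlay matching the tilted pan, with its back rim at about (460,120) in the crop, just in front of the lip. Descending.

Emit:
{"op": "carry_out", "data": {"targets": [[[1.6,-0.2,0.85],[0,0,0],-1],[[3.2,-0.2,1.7],[0,0,0],-1],[[4.4,-0.2,2.3],[0,0,0],-1],[[4.8,-0.2,2.57],[0,0,0],-1],[[4.8,-0.2,2.57],[0,0,0],-1]]}}

```text
t: 4.95
tool_pos: [0.5449, -0.0532, 0.1361]
tcp_rot: [-0.081, 0.838, 0.051, 0.537]
force: [0.1, 0.3, -2.8]
opening: 0.166
```

```bash
cat > look.py <<'E'
from ov import *
from mv import pose
import sys
k=sys.argv[1]; off=float(sys.argv[2]); d,h=[float(x) for x in sys.argv[3:5]]
snap('side','side'+k)
p,Rt,s=pose()
L,c,Q=tpan(p,Rt,d,h,.046,.058,.054)
C=np.array([.653,-.032]);y=np.radians(11);U=np.array([np.cos(y),np.sin(y)]);ax=C+off/1000*U
L+=lip(ax,y)+[circ(ax,.067,.048)]
n='side';w=120;s=5;o=proj(n,np.array([[ax[0],ax[1],.05]]))[0].round().astype(int)-w//2
raw=crop(n,f'pics/{n}{k}.png',*o,w=w,s=s); im=raw.copy(); draw(im,n,L,(0,0,255),s,o)
cv2.imwrite(f'pics/v{k}.png',im if len(sys.argv)>5 else raw)
e=(c[:2]-ax); print('pan rel axis mm: x',(e@U*1000).round(1),'y',(e@[-U[1],U[0]]*1000).round(1),'z',(c[2]*1000).round(1))
E
python3 wp.py; python3 look.py 6 -2 .109 .0472 1
```

```text
t 4.95 at [ 0.5449 -0.0532  0.1361] F [ 0.1  0.3 -2.8] T [ 0.08 -0.2   0.01]
(-33, 100, 25, -2) [ 0.5413 -0.0537  0.1888] ([-4.64, 0.01, -2.54], [-0.002, 0.005, 0.001])
(-30, 46, 25, -2) [ 0.5442 -0.0531  0.1348] ([0.14, 0.02, -0.01], [-0.002, 0.005, 0.001])
pan rel axis mm: x -28.8 y -0.5 z 48.1
```

View pics/v6.png

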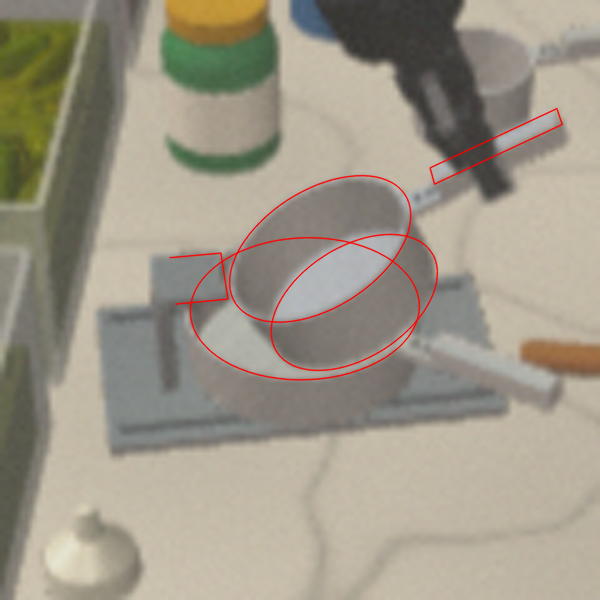

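```bash
python3 -c "
from wp import *
show((-27,45,25,-2),(-20,45,25,-2),(-10,45,25,-2),(-4,45,25,-2),(0,45,25,-2))"
```

```text
t 5.0 at [ 0.545  -0.0533  0.1365] F [ 0.2 -0.  -2.3] T [ 0.05 -0.12 -0.  ]
(-27, 45, 25, -2) [ 0.5471 -0.0526  0.1338] ([0.15, 0.03, 0.31], [-0.002, 0.005, 0.001])
(-20, 45, 25, -2) [ 0.554  -0.0512  0.1338] ([-0.14, 0.03, 0.95], [-0.002, 0.005, 0.001])
(-10, 45, 25, -2) [ 0.5638 -0.0493  0.1338] ([-0.56, 0.03, 1.86], [-0.002, 0.005, 0.001])
(-4, 45, 25, -2) [ 0.5697 -0.0482  0.1338] ([-0.81, 0.03, 2.4], [-0.002, 0.005, 0.001])
(0, 45, 25, -2) [ 0.5736 -0.0474  0.1338] ([-0.98, 0.03, 2.77], [-0.002, 0.005, 0.001])
```

Emit:
{"op": "carry_out", "data": {"targets": [[[0.2,0,0.1],[0,0,0],-1],[[0.15,0,0.31],[0,0,0],-1],[[-0.14,0,0.95],[0,0,0],-1],[[-0.4,0,1.5],[0,0,0],-1],[[-0.56,0,1.86],[0,0,0],-1]]}}

```text
t: 5.62
tool_pos: [0.5643, -0.0495, 0.1336]
tcp_rot: [-0.081, 0.838, 0.051, 0.537]
force: [-0.1, -0.2, -2.9]
opening: 0.172
```

```bash
python3 -c "
from wp import *
show((-10,45,25,-2),(-4,45,25,-2),(0,45,25,-2))";  python3 look.py 7 -2 .109 .0472 1
```

```text
t 5.625 at [ 0.5643 -0.0495  0.1336] F [-0.1 -0.2 -2.9] T [ 0.02 -0.16  0.04]
(-10, 45, 25, -2) [ 0.5638 -0.0493  0.1338] ([-0.0, 0.03, -0.05], [-0.002, 0.005, 0.001])
(-4, 45, 25, -2) [ 0.5697 -0.0482  0.1338] ([-0.25, 0.03, 0.5], [-0.002, 0.005, 0.001])
(0, 45, 25, -2) [ 0.5736 -0.0474  0.1338] ([-0.42, 0.03, 0.86], [-0.002, 0.005, 0.001])
pan rel axis mm: x -8.9 y -0.5 z 45.1
```

View pics/v7.png

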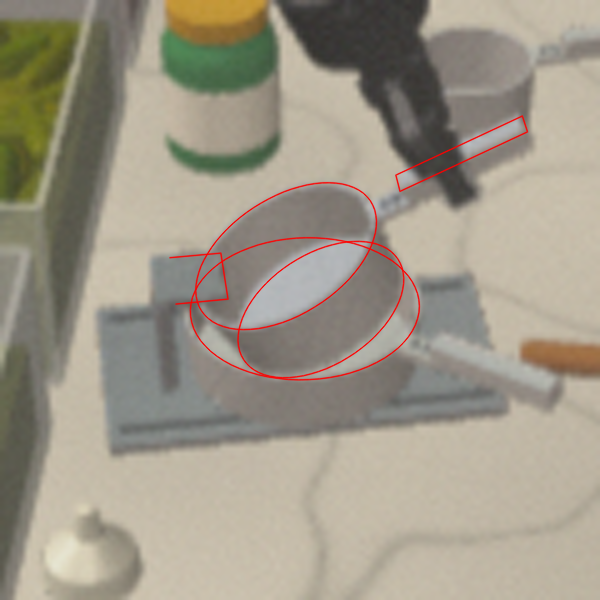

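Emit:
{"op": "carry_out", "data": {"targets": [[[-0.1,0,0.2],[0,0,0],-1],[[-0.2,0,0.4],[0,0,0],-1],[[-0.25,0,0.55],[0,0,0],-1],[[-0.3,0,0.65],[0,0,0],-1]]}}

```text
t: 6.18
tool_pos: [0.5708, -0.0482, 0.1336]
tcp_rot: [-0.081, 0.838, 0.051, 0.537]
force: [-0.1, 0.8, -3.3]
opening: 0.168
```

Emit:
{"op": "carry_out", "data": {"targets": [[[-0.05,0,0.1],[0,0,0],-1],[[-0.1,0,0.2],[0,0,0],-1],[[-0.1,0,0.2],[0,0,0],-1]]}}

```text
t: 6.55
tool_pos: [0.573, -0.0478, 0.1337]
tcp_rot: [-0.081, 0.838, 0.051, 0.537]
force: [-0.4, 0.5, -3.6]
opening: 0.17
```

Emit:
{"op": "carry_out", "data": {"targets": [[[-0.05,0,0.1],[0,0,0],-1],[[-0.1,0,0.2],[0,0,0],-1],[[-0.1,0,0.2],[0,0,0],-1]]}}

```text
t: 6.92
tool_pos: [0.5749, -0.0475, 0.1338]
tcp_rot: [-0.081, 0.838, 0.051, 0.537]
force: [-2.5, -0.0, -0.9]
opening: 0.171
```

Emit:
{"op": "carry_out", "data": {"targets": [[[-0.04,0,0.09],[0,0,0],-1],[[-0.04,0,0.09],[0,0,0],-1]]}}

```text
t: 7.18
tool_pos: [0.5753, -0.0474, 0.1339]
tcp_rot: [-0.081, 0.839, 0.051, 0.536]
force: [-7.5, -1.8, 0.4]
opening: 0.169
```

```bash
python3 -c "
from wp import *
show((-4,45,25,-2))";  python3 look.py 8 -2 .109 .0472 1
```

```text
t 7.175 at [ 0.5753 -0.0474  0.1339] F [-7.5 -1.8  0.4] T [-0.26  1.18 -0.04]
(-4, 45, 25, -2) [ 0.5697 -0.0482  0.1338] ([0.24, 0.03, -0.5], [-0.002, 0.002, 0.001])
pan rel axis mm: x 1.8 y -0.5 z 45.3
```

View pics/v8.png

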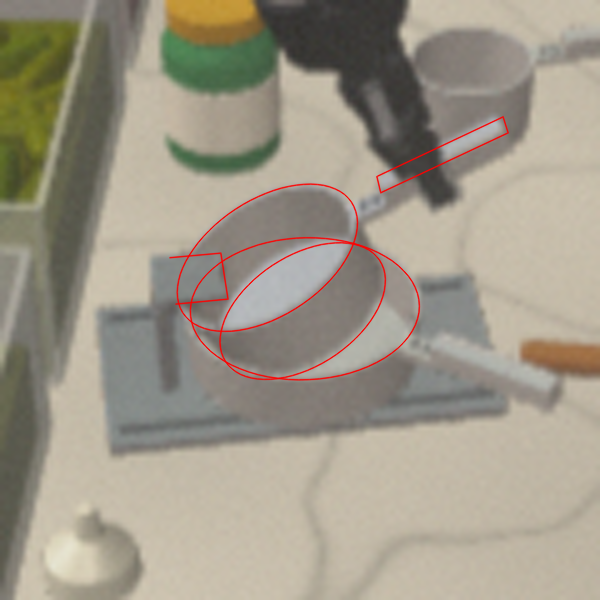

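```bash
python3 -c "
from wp import *
f=lambda th,m: 12+54*np.sin(np.radians(th))+m
show((-3,44,25,-4.5),(-4,f(25,4),25,-4.5),(-3.2,f(20,4),20,-4.5),(-2.4,f(15,4),15,-4.5),(-1.6,f(10,4),10,-4.5),(-.8,f(5,4),5,-4.5),(0,16,0,-4.5))"
```

```text
t 7.225 at [ 0.5753 -0.0474  0.1339] F [-7.5 -1.7 -0. ] T [-0.22  1.13  0.03]
(-3, 44, 25, -4.5) [ 0.5682 -0.0485  0.1328] ([0.4, 0.03, -0.6], [-0.002, 0.002, 0.001])
(-4, np.float64(38.82138613399777), 25, -4.5) [ 0.5673 -0.0487  0.1277] ([0.91, 0.03, -0.47], [-0.002, 0.002, 0.001])
(-3.2, np.float64(34.469087739586115), 20, -4.5) [ 0.5607 -0.0499  0.1161] ([2.24, 0.03, -0.59], [-0.002, -0.085, 0.001])
(-2.4, np.float64(29.97622843553612), 15, -4.5) [ 0.5549 -0.0511  0.1038] ([3.61, 0.03, -0.61], [-0.002, -0.172, 0.001])
(-1.6, np.float64(25.37700159401424), 10, -4.5) [ 0.5497 -0.0521  0.0908] ([5.01, 0.03, -0.55], [-0.002, -0.259, 0.001])
(-0.8, np.float64(20.70641010837354), 5, -4.5) [ 0.5452 -0.0529  0.0772] ([6.43, 0.03, -0.39], [-0.002, -0.347, 0.001])
(0, 16, 0, -4.5) [ 0.5416 -0.0537  0.0632] ([7.86, 0.03, -0.13], [-0.002, -0.434, 0.001])
```

Emit:
{"op": "carry_out", "data": {"targets": [[[0.4,0,-0.65],[0,0,0],-1],[[0.91,0,-0.55],[0,0,0],-1],[[1.5,0,-0.6],[0,-0.04,0],-1],[[2.24,0,-0.65],[0,-0.085,0],-1],[[2.24,0,-0.65],[0,-0.085,0],-1]]}}

```text
t: 7.85
tool_pos: [0.5606, -0.0502, 0.1159]
tcp_rot: [-0.078, 0.815, 0.054, 0.572]
force: [0.6, -1.3, -2.7]
opening: 0.169
```

```bash
python3 -c "
from wp import *
f=lambda th,m: 12+54*np.sin(np.radians(th))+m
show((-3.2,f(20,4),20,-4.5),(-2.4,f(15,4),15,-4.5),(-1.6,f(10,4),10,-4.5),(-.8,f(5,4),5,-4.5),(0,16,0,-4.5))"; python3 look.py 9 -4.5 .109 .0472 1
```

```text
t 7.85 at [ 0.5606 -0.0502  0.1159] F [ 0.6 -1.3 -2.7] T [ 0.   -0.02 -0.02]
(-3.2, np.float64(34.469087739586115), 20, -4.5) [ 0.5607 -0.0499  0.1161] ([-0.03, 0.02, 0.01], [-0.002, 0.002, 0.001])
(-2.4, np.float64(29.97622843553612), 15, -4.5) [ 0.5549 -0.0511  0.1038] ([1.34, 0.02, -0.14], [-0.002, -0.085, 0.001])
(-1.6, np.float64(25.37700159401424), 10, -4.5) [ 0.5497 -0.0521  0.0908] ([2.74, 0.03, -0.19], [-0.002, -0.173, 0.001])
(-0.8, np.float64(20.70641010837354), 5, -4.5) [ 0.5452 -0.0529  0.0772] ([4.17, 0.03, -0.15], [-0.002, -0.26, 0.001])
(0, 16, 0, -4.5) [ 0.5416 -0.0537  0.0632] ([5.61, 0.03, -0.03], [-0.002, -0.347, 0.001])
pan rel axis mm: x -2.8 y -0.6 z 34.7
```

View pics/v9.png

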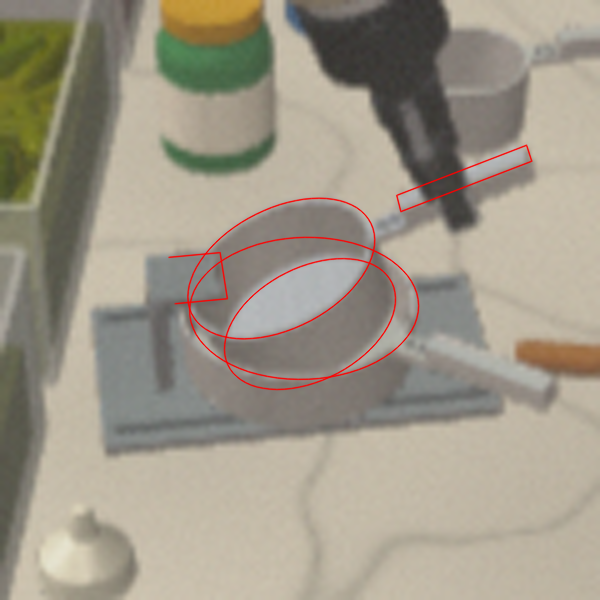

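Emit:
{"op": "carry_out", "data": {"targets": [[[1.3,0,0],[0,-0.085,0],-1],[[2.7,0,-0.05],[0,-0.173,0],-1],[[4.1,0,0],[0,-0.26,0],-1],[[4.1,0,0],[0,-0.26,0],-1]]}}

```text
t: 8.4
tool_pos: [0.5465, -0.0529, 0.0773]
tcp_rot: [-0.07, 0.735, 0.064, 0.672]
force: [0.4, 0.4, -3.3]
opening: 0.171
```

```bash
python3 -c "
from wp import *
f=lambda th,m: 12+54*np.sin(np.radians(th))+m
show((0,16,0,-3),(0,15,0,-3))"; python3 look.py 10 -3 .109 .0472 1
```

```text
t 8.4 at [ 0.5465 -0.0529  0.0773] F [ 0.4  0.4 -3.3] T [-0.08  0.28  0.02]
(0, 16, 0, -3) [ 0.5431 -0.0534  0.0632] ([1.44, 0.02, -0.22], [-0.002, -0.089, 0.001])
(0, 15, 0, -3) [ 0.5431 -0.0534  0.0622] ([1.54, 0.02, -0.22], [-0.002, -0.089, 0.001])
pan rel axis mm: x -0.1 y -0.7 z 21.2
```

View pics/v10.png

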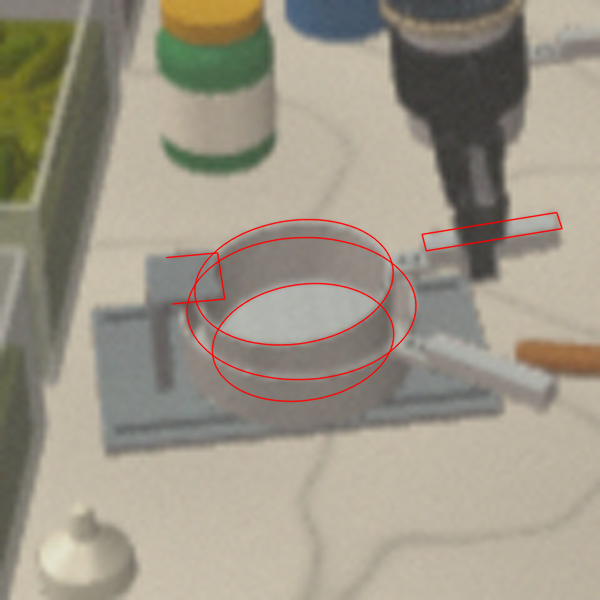

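Going well, with the back rim under the lip and no contact. Next I level it and probe both walls to centre it.

Emit:
{"op": "carry_out", "data": {"targets": [[[0.8,0,-0.1],[0,-0.045,0],-1],[[1.5,0,-0.22],[0,-0.089,0],-1],[[1.5,0,-0.22],[0,-0.089,0],-1]]}}

```text
t: 8.82
tool_pos: [0.5444, -0.0535, 0.063]
tcp_rot: [-0.068, 0.704, 0.067, 0.704]
force: [0.1, 0.5, -2.9]
opening: 0.174
```

```bash
python3 -c "
from wp import *
show((0,15,0,-3),(7,15,0,-3))"; 
```

```text
t 8.825 at [ 0.5444 -0.0535  0.063 ] F [ 0.1  0.5 -2.9] T [-0.09  0.33 -0.  ]
(0, 15, 0, -3) [ 0.5431 -0.0534  0.0622] ([0.08, 0.04, -0.12], [-0.001, 0.001, 0.001])
(7, 15, 0, -3) [ 0.5499 -0.052   0.0622] ([0.08, 0.04, 0.58], [-0.001, 0.001, 0.001])
```

Emit:
{"op": "carry_out", "data": {"targets": [[[0,0,0.2],[0,0,0],-1],[[0,0,0.4],[0,0,0],-1],[[0,0,0.5],[0,0,0],-1],[[0,0,0.5],[0,0,0],-1]]}}

```text
t: 9.32
tool_pos: [0.5491, -0.0525, 0.0629]
tcp_rot: [-0.068, 0.703, 0.067, 0.705]
force: [0.4, -0.0, -3.8]
opening: 0.171
```

Emit:
{"op": "carry_out", "data": {"targets": [[[0,0,0.1],[0,0,0],-1],[[0,0,0.2],[0,0,0],-1],[[0,0,0.2],[0,0,0],-1]]}}

```text
t: 9.7
tool_pos: [0.551, -0.0522, 0.0629]
tcp_rot: [-0.068, 0.703, 0.067, 0.705]
force: [-1.5, 0.4, -3.4]
opening: 0.17
```

Emit:
{"op": "carry_out", "data": {"targets": [[[0,0,0.1],[0,0,0],-1],[[0,0,0.1],[0,0,0],-1]]}}

```text
t: 9.95
tool_pos: [0.5517, -0.052, 0.0627]
tcp_rot: [-0.068, 0.703, 0.067, 0.705]
force: [-1.2, -0.7, -2.5]
opening: 0.169
```

Emit:
{"op": "carry_out", "data": {"targets": [[[0,0,-0.5],[0,0,0],-1],[[0,0,-1],[0,0,0],-1],[[0,0,-1.4],[0,0,0],-1],[[0,0,-1.6],[0,0,0],-1],[[0,0,-1.6],[0,0,0],-1]]}}

```text
t: 10.58
tool_pos: [0.5362, -0.0551, 0.0629]
tcp_rot: [-0.068, 0.703, 0.067, 0.705]
force: [0.0, 0.8, -2.8]
opening: 0.169
```

Emit:
{"op": "carry_out", "data": {"targets": [[[0,0,-0.1],[0,0,0],-1],[[0,0,-0.2],[0,0,0],-1],[[0,0,-0.2],[0,0,0],-1]]}}

```text
t: 10.95
tool_pos: [0.5352, -0.0554, 0.063]
tcp_rot: [-0.068, 0.702, 0.067, 0.706]
force: [4.7, 2.0, -4.9]
opening: 0.17
```

Emit:
{"op": "carry_out", "data": {"targets": [[[0,0,-0.1],[0,0,0],-1],[[0,0,-0.2],[0,0,0],-1],[[0,0,-0.2],[0,0,0],-1]]}}

```text
t: 11.32
tool_pos: [0.5349, -0.0557, 0.0634]
tcp_rot: [-0.068, 0.701, 0.066, 0.707]
force: [12.7, 4.9, -8.6]
opening: 0.168
```

Emit:
{"op": "carry_out", "data": {"targets": [[[0,0,-0.1],[0,0,0],-1],[[0,0,-0.1],[0,0,0],-1]]}}

```text
t: 11.58
tool_pos: [0.5347, -0.0558, 0.0636]
tcp_rot: [-0.068, 0.7, 0.066, 0.708]
force: [17.2, 6.6, -11.3]
opening: 0.168
```

Emit:
{"op": "carry_out", "data": {"targets": [[[0,0,0.5],[0,0,0],-1],[[0,0,1],[0,0,0],-1],[[0,0,1.5],[0,0,0],-1],[[0,0,1.9],[0,0,0],-1],[[0,0,1.9],[0,0,0],-1]]}}

```text
t: 12.2
tool_pos: [0.5501, -0.0524, 0.0628]
tcp_rot: [-0.068, 0.703, 0.067, 0.705]
force: [-0.1, -0.5, -3.4]
opening: 0.166
```

Emit:
{"op": "carry_out", "data": {"targets": [[[0,0,0.1],[0,0,0],-1],[[0,0,0.2],[0,0,0],-1],[[0,0,0.2],[0,0,0],-1]]}}

```text
t: 12.58
tool_pos: [0.5517, -0.0521, 0.0628]
tcp_rot: [-0.068, 0.703, 0.067, 0.705]
force: [-2.2, -0.7, -3.3]
opening: 0.171
```

Emit:
{"op": "carry_out", "data": {"targets": [[[0,0,0.1],[0,0,0],-1],[[0,0,0.2],[0,0,0],-1],[[0,0,0.2],[0,0,0],-1]]}}

```text
t: 12.95
tool_pos: [0.5518, -0.0518, 0.0622]
tcp_rot: [-0.068, 0.705, 0.067, 0.703]
force: [-11.2, -3.6, -0.2]
opening: 0.169
```

Emit:
{"op": "carry_out", "data": {"targets": [[[0,0,-0.5],[0,0,0],-1],[[0,0,-1.05],[0,0,0],-1],[[0,0,-1.05],[0,0,0],-1],[[0,0,-1.05],[0,0,0],-1]]}}

```text
t: 13.45
tool_pos: [0.5438, -0.0537, 0.063]
tcp_rot: [-0.068, 0.703, 0.067, 0.705]
force: [0.2, -0.2, -4.0]
opening: 0.167
```

```bash
python3 -c "
from wp import *
show((0,15,0,-2.6),(0,12,0,-2.6))"; python3 look.py 11 -2.6 .109 .0472 1;  python3 -c "
from ov import *
snap('top','top11')"
```

```text
t 13.45 at [ 0.5438 -0.0537  0.063 ] F [ 0.2 -0.2 -4. ] T [-0.06  0.3  -0.02]
(0, 15, 0, -2.6) [ 0.5435 -0.0533  0.0622] ([0.08, 0.04, -0.03], [-0.001, 0.003, 0.002])
(0, 12, 0, -2.6) [ 0.5435 -0.0533  0.0592] ([0.38, 0.04, -0.03], [-0.001, 0.003, 0.002])
pan rel axis mm: x 0.4 y -0.6 z 16.1
```

View pics/v11.png

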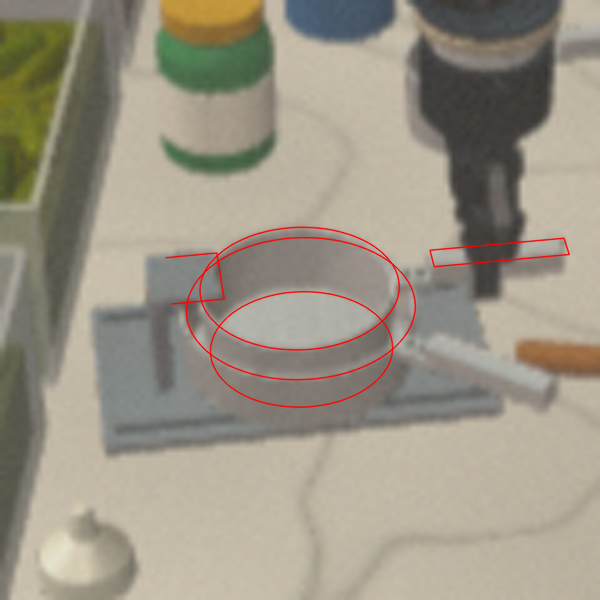

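Emit:
{"op": "carry_out", "data": {"targets": [[[0.15,0,0],[0,0,0],-1],[[0.3,0,0],[0,0,0],-1],[[0.3,0,0],[0,0,0],-1]]}}

```text
t: 13.92
tool_pos: [0.5436, -0.0536, 0.0598]
tcp_rot: [-0.068, 0.703, 0.067, 0.705]
force: [-0.9, 0.6, -1.9]
opening: 0.172
```

Emit:
{"op": "carry_out", "data": {"targets": [[[0.1,0,0],[0,0,0],-1],[[0.1,0,0],[0,0,0],-1]]}}

```text
t: 14.18
tool_pos: [0.5436, -0.0537, 0.0593]
tcp_rot: [-0.068, 0.703, 0.067, 0.705]
force: [-3.8, -0.6, 5.0]
opening: 0.17
```

Emit:
{"op": "carry_out", "data": {"targets": [[[0.1,0,0],[0,0,0],-1],[[0.1,0,0],[0,0,0],-1]]}}

```text
t: 14.42
tool_pos: [0.5433, -0.0538, 0.0589]
tcp_rot: [-0.068, 0.703, 0.067, 0.705]
force: [-9.8, -0.7, 15.1]
opening: 0.167
```

Emit:
{"op": "carry_out", "data": {"targets": [[[-0.15,0,0],[0,0,0],-1],[[-0.15,0,0],[0,0,0],-0.8],[[-0.15,0,0],[0,0,0],-0.5],[[-0.15,0,0],[0,0,0],-0.3]]}}

```text
t: 14.92
tool_pos: [0.5438, -0.0536, 0.0593]
tcp_rot: [-0.068, 0.703, 0.067, 0.705]
force: [0.4, -0.3, -0.8]
opening: 0.349
```

```bash
python3 -c "
from wp import *
show((0,12,0,-2.6))"; python3 look.py 12 -2.6 .109 .0472
```

```text
t 14.925 at [ 0.5438 -0.0536  0.0593] F [ 0.4 -0.3 -0.8] T [ 0.    0.01 -0.01]
(0, 12, 0, -2.6) [ 0.5435 -0.0533  0.0592] ([0.01, 0.04, -0.03], [-0.001, 0.003, 0.002])
pan rel axis mm: x 0.4 y -0.6 z 12.5
```

View pics/v12.png

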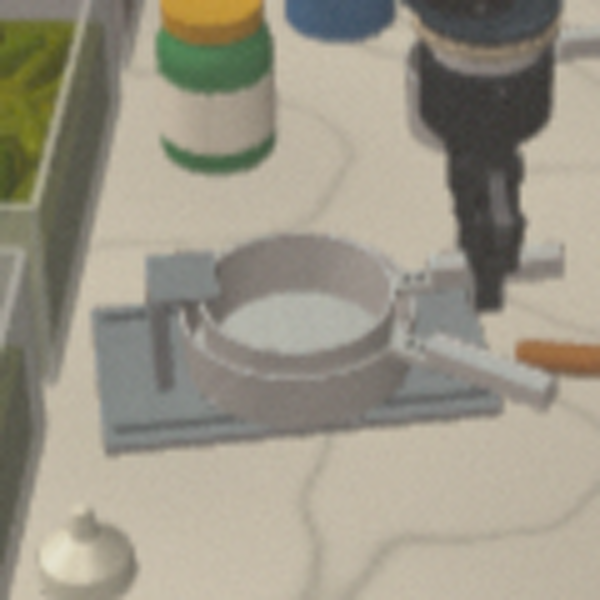

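The picture shows the medium pan level in the large one: back rim under the lip at (215,285), handle to the front. Lifting off and going to the small one.

Emit:
{"op": "carry_out", "data": {"targets": [[[-3,0,0],[0,0,0],-0.3],[[-8,0,0],[0,0,0],-0.2],[[-13,0,0],[0,0,0],0.2],[[-13,0,0],[0,0,0],0.4]]}}

```text
t: 15.48
tool_pos: [0.545, -0.0538, 0.193]
tcp_rot: [-0.069, 0.7, 0.066, 0.707]
force: [-0.1, 0.4, -0.9]
opening: 0.7
```

```bash
python3 - <<'E'
from mv import *
p,R0,s=pose(); print(s['t'],p,s['opening'],s['joint_pos'].round(2))
y=np.radians(15.5); u=np.array([np.cos(y),np.sin(y)]); g=np.array([.558,-.287])-.095*u; print(g)
print(rel([*g,.15],near(down(y),R0)))
E
```

```text
15.475 [ 0.54497604 -0.05378125  0.1930058 ] 0.7001272157654761 [-0.18  0.41  1.72 -0.    1.01 -1.94]
[ 0.46645511 -0.31238765]
([4.28, -23.88, -12.65], [-0.08, 0.009, 0.005])
```

Emit:
{"op": "carry_out", "data": {"targets": [[[0,-5,-2.5],[-0.02,0,0],0.4],[[1,-10,-5],[-0.04,0,0],0.4],[[2.5,-15,-8],[-0.06,0.005,0],0.4],[[3.5,-20,-10.5],[-0.08,0.009,0.005],0.4],[[4.3,-23.9,-12.6],[-0.08,0.009,0.005],0.4]]}}

```text
t: 16.1
tool_pos: [0.4638, -0.3139, 0.145]
tcp_rot: [-0.094, 0.703, 0.097, 0.698]
force: [0.6, 0.1, 0.1]
opening: 0.697
```

```bash
python3 - <<'E'
from mv import *
p,R0,s=pose(); print(s['t'],p,s['opening'],s['joint_pos'].round(2))
y=np.radians(15.5); u=np.array([np.cos(y),np.sin(y)]); g=np.array([.558,-.287])-.095*u; print(g)
print(rel([*g,.051],near(down(y),R0)))
snap('side','side13');snap('top','top13')
from ov import *
a=crop('top','pics/top13.png',310,180,w=120,s=3); b=crop('side','pics/side13.png',250,110,w=120,s=3)
cv2.imwrite('pics/r13.png',np.hstack([a,b]))
E
```

```text
16.1 [ 0.46380102 -0.31386131  0.14496311] 0.6969734447717991 [-0.68  0.5   1.71 -0.    0.94 -2.52]
[ 0.46645511 -0.31238765]
([9.39, 0.03, 0.36], [-0.0, -0.007, -0.005])
```

View pics/r13.png

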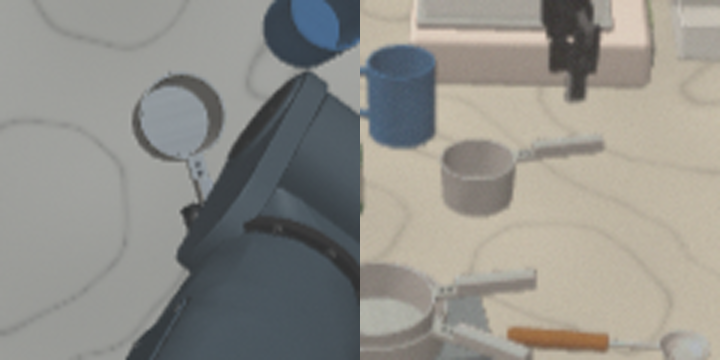

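Emit:
{"op": "carry_out", "data": {"targets": [[[0,0,0.2],[0,0,0],0.4],[[4,0,0.3],[0,0,0],0.3],[[8,0,0.35],[0,-0.005,-0.005],0.2],[[9.4,0,0.35],[0,-0.007,-0.005],0.2],[[9.4,0,0.35],[0,-0.007,-0.005],0.1]]}}

```text
t: 16.82
tool_pos: [0.4679, -0.3103, 0.0523]
tcp_rot: [-0.096, 0.7, 0.096, 0.701]
force: [-0.2, -0.2, 1.0]
opening: 0.55
```

```bash
python3 - <<'E'
from mv import *
p,R0,s=pose(); print(s['t'],p,s['opening'],s['force'])
snap('side','side14');snap('top','top14')
from ov import *
a=crop('top','pics/top14.png',310,180,w=100,s=4); b=crop('side','pics/side14.png',250,120,w=100,s=4)
cv2.imwrite('pics/r14.png',np.hstack([a,b]))
E
```

```text
16.825 [ 0.46792251 -0.31032175  0.05227665] 0.5501646933999752 [-0.20618842 -0.15741458  0.95341594]
```

View pics/r14.png

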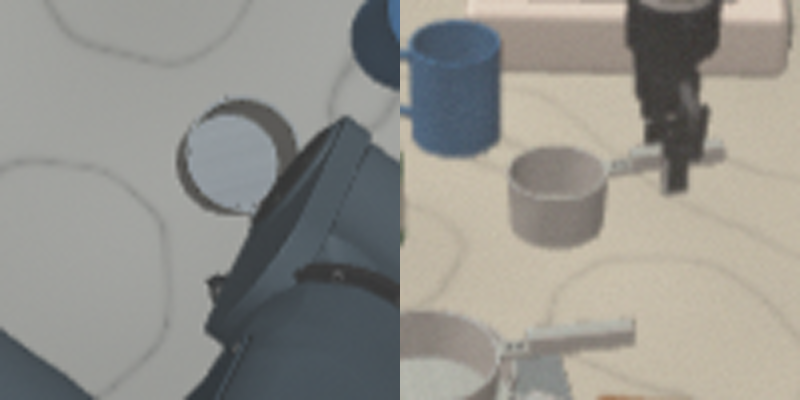

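Emit:
{"op": "carry_out", "data": {"targets": [[[0,-0.15,0],[0,0,0],-0.2],[[0,-0.15,0],[0,0,0],-0.6],[[0,-0.15,0],[0,0,0],-1],[[0,-0.15,0],[0,0,0],-1],[[0,-0.15,0],[0,0,0],-1]]}}

```text
t: 17.55
tool_pos: [0.4683, -0.3128, 0.053]
tcp_rot: [-0.096, 0.7, 0.095, 0.701]
force: [-1.4, -0.4, 6.3]
opening: 0.169
```

Emit:
{"op": "carry_out", "data": {"targets": [[[-2,0,0],[0,0,0],-1],[[-6,0,0],[0,0,0],-1],[[-10,0,0],[0,0,0],-1],[[-10,0,0],[0,0,0],-1]]}}

```text
t: 18.05
tool_pos: [0.4689, -0.3131, 0.155]
tcp_rot: [-0.097, 0.699, 0.094, 0.702]
force: [0.4, -0.1, -2.2]
opening: 0.171
```

```bash
python3 - <<'E'
from ov import *
from mv import pose
snap('side','side15');snap('top','top15')
p,Rt,s=pose(); print(p,s['force'],s['wrist_torque'],s['joint_pos'].round(2))
L,c,Q=tpan(p,Rt,.094,.052,.052,.042,.039); print(c)
both({'m':(L,c-[.03,0,0])},15,'r15',w=100)
E
```

```text
[ 0.46752905 -0.31206844  0.15175819] [-0.11709034  0.37637446 -1.30526   ] [-0.03312117  0.15276972  0.06471185] [-0.67  0.49  1.71 -0.    0.94 -2.51]
[ 0.55812701 -0.28696593  0.09977864]
```

View pics/r15.png

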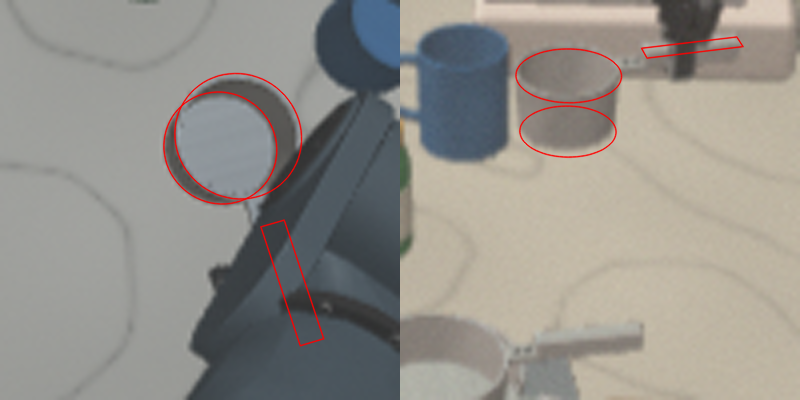

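```bash
python3 -c "
from wp import *
k=dict(d=.0945,h=.0525,yaw=Y+np.radians(40))
show((-1.5,110,0,-2.6),(-1.5,60,0,-2.6),**k)"
```

```text
t 18.15 at [ 0.4675 -0.3121  0.1518] F [-0.1  0.4 -1.3] T [-0.03  0.15  0.06]
(-1.5, 110, 0, -2.6) [ 0.5895 -0.1062  0.1625] ([-1.08, 16.57, 17.26], [-0.619, -0.0, 0.001])
(-1.5, 60, 0, -2.6) [ 0.5895 -0.1062  0.1125] ([3.92, 16.58, 17.26], [-0.619, -0.0, 0.001])
```

Emit:
{"op": "carry_out", "data": {"targets": [[[-2,2,2],[0,0,0],-1],[[-2.5,5.5,5.5],[-0.05,0,0],-1],[[-2.5,9,9],[-0.15,0,0],-1],[[-2.5,12.5,12.5],[-0.28,0,0],-1],[[-1.1,15,15.5],[-0.4,0,0],-1]]}}

```text
t: 18.77
tool_pos: [0.5776, -0.1245, 0.162]
tcp_rot: [-0.235, 0.667, 0.234, 0.667]
force: [-0.2, 0.0, -1.6]
opening: 0.171
```

```bash
python3 -c "
from wp import *
k=dict(d=.0945,h=.0525,yaw=Y+np.radians(40))
show((-1.5,110,0,-2.6),(-1.5,60,0,-2.6),**k); print(read_state()['joint_pos'].round(2))"
```

```text
t 18.775 at [ 0.5776 -0.1245  0.162 ] F [-0.2  0.  -1.6] T [-0.12  0.09  0.01]
(-1.5, 110, 0, -2.6) [ 0.5895 -0.1062  0.1625] ([-0.05, 0.68, 2.07], [-0.215, -0.001, 0.001])
(-1.5, 60, 0, -2.6) [ 0.5895 -0.1062  0.1125] ([4.95, 0.68, 2.07], [-0.215, -0.001, 0.001])
[-0.29  0.52  1.62 -0.    1.   -2.54]
```

Emit:
{"op": "carry_out", "data": {"targets": [[[0,0.4,1.2],[-0.1,0,0],-1],[[0,0.68,2.07],[-0.215,0,0],-1],[[0,0.68,2.07],[-0.215,0,0],-1],[[0,0.68,2.07],[-0.215,0,0],-1]]}}

```text
t: 19.27
tool_pos: [0.5886, -0.1084, 0.1623]
tcp_rot: [-0.302, 0.64, 0.302, 0.639]
force: [0.1, -0.3, -2.1]
opening: 0.17
```

```bash
cat > looks.py <<'E'
from ov import *
from mv import pose
import sys
k=sys.argv[1]; off=float(sys.argv[2]); d,h=[float(x) for x in sys.argv[3:5]]
snap('side','side'+k)
p,Rt,s=pose()
L,c,Q=tpan(p,Rt,d,h,.052,.042,.039)
C=np.array([.653,-.032]);y=np.radians(11);U=np.array([np.cos(y),np.sin(y)]);ax=C+off/1000*U
L+=lip(ax,y)
n='side';w=120;s=5;o=proj(n,np.array([[ax[0],ax[1],.05]]))[0].round().astype(int)-w//2
raw=crop(n,f'pics/{n}{k}.png',*o,w=w,s=s); im=raw.copy(); draw(im,n,L,(0,0,255),s,o)
cv2.imwrite(f'pics/v{k}.png',im if len(sys.argv)>5 else raw)
e=(c[:2]-ax); print('pan rel axis mm: x',(e@U*1000).round(1),'y',(e@[-U[1],U[0]]*1000).round(1),'z',(c[2]*1000).round(1),'yaw',np.degrees(np.arctan2(Q[1,0],Q[0,0])).round(2), 'ez',Q[:,2].round(3))
E
python3 looks.py 16 -2.6 .0945 .0525 1; python3 -c "
from wp import *
k=dict(d=.0945,h=.0525,yaw=Y+np.radians(40))
show((-1.5,60,0,-2.6),(-1.5,30,0,-2.6),(-1.5,18,0,-2.6),**k); print(read_state()['joint_pos'].round(2))"
```

```text
pan rel axis mm: x -2.3 y -2.6 z 110.0 yaw 50.61 ez [-0.     0.001  1.   ]
t 19.325 at [ 0.5887 -0.1085  0.1626] F [-0.2 -0.5 -1.4] T [-0.14  0.06 -0.02]
(-1.5, 60, 0, -2.6) [ 0.5895 -0.1062  0.1125] ([5.01, 0.08, 0.23], [-0.007, -0.001, 0.001])
(-1.5, 30, 0, -2.6) [ 0.5895 -0.1062  0.0825] ([8.01, 0.08, 0.23], [-0.007, -0.001, 0.001])
(-1.5, 18, 0, -2.6) [ 0.5895 -0.1062  0.0705] ([9.21, 0.08, 0.23], [-0.007, -0.001, 0.001])
[-0.26  0.53  1.6  -0.    1.01 -2.71]
```

View pics/v16.png

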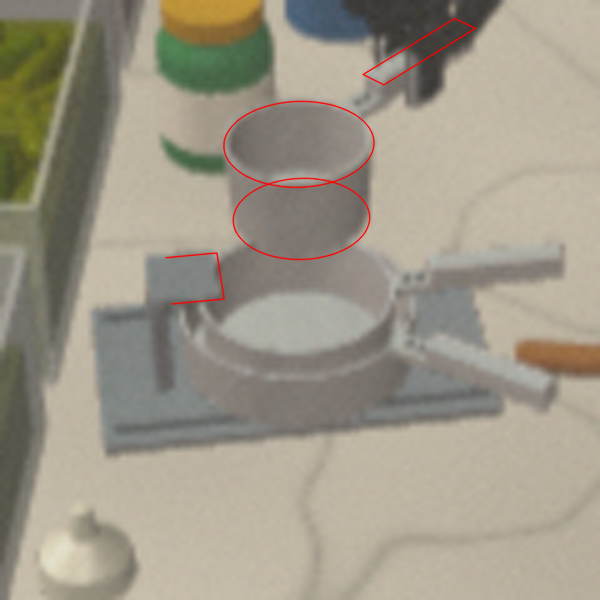

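Emit:
{"op": "carry_out", "data": {"targets": [[[1.5,0.08,0.23],[-0.007,0,0],-1],[[4,0.08,0.23],[-0.007,0,0],-1],[[6.5,0.08,0.23],[-0.007,0,0],-1],[[8,0.08,0.23],[-0.007,0,0],-1],[[8,0.08,0.23],[-0.007,0,0],-1]]}}

```text
t: 19.95
tool_pos: [0.5894, -0.1058, 0.082]
tcp_rot: [-0.305, 0.638, 0.305, 0.637]
force: [0.5, -0.4, -0.5]
opening: 0.173
```

```bash

python3 looks.py 17 -2.6 .0945 .0525 1; python3 -c "
from wp import *
k=dict(d=.0945,h=.0525,yaw=Y+np.radians(40))
show((-1.5,30,0,-2.6),(-1.5,18,0,-2.6),**k)"
```

```text
pan rel axis mm: x -1.0 y 0.2 z 30.6 yaw 51.14 ez [-0.001  0.001  1.   ]
t 20.0 at [ 0.5901 -0.106   0.0831] F [-0.3  0.2 -1.7] T [-0.11  0.11 -0.01]
(-1.5, 30, 0, -2.6) [ 0.5895 -0.1062  0.0825] ([0.06, 0.03, -0.05], [0.002, -0.0, 0.001])
(-1.5, 18, 0, -2.6) [ 0.5895 -0.1062  0.0705] ([1.26, 0.03, -0.05], [0.002, -0.0, 0.001])
```

View pics/v17.png

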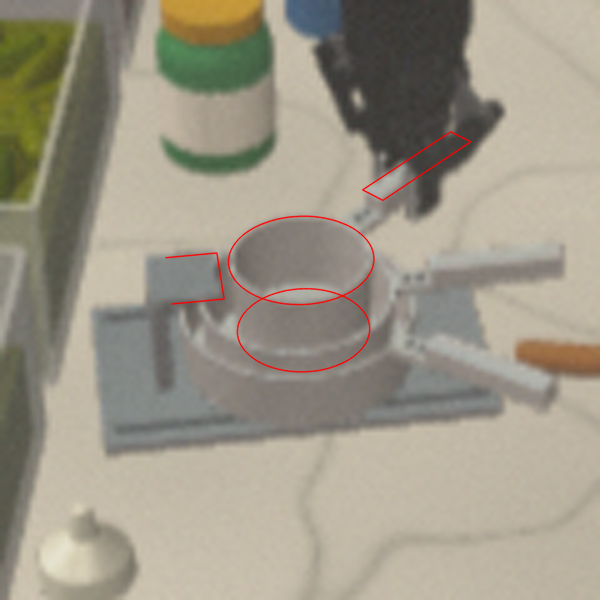

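Emit:
{"op": "carry_out", "data": {"targets": [[[0.5,0,-0.05],[0,0,0],-1],[[1,0,-0.05],[0,0,0],-1],[[1.25,0,-0.05],[0,0,0],-1],[[1.25,0,-0.05],[0,0,0],-1]]}}

```text
t: 20.5
tool_pos: [0.5897, -0.1063, 0.0706]
tcp_rot: [-0.306, 0.638, 0.305, 0.638]
force: [-0.1, 0.5, -2.5]
opening: 0.164
```

Emit:
{"op": "carry_out", "data": {"targets": [[[0.1,0,0],[0,0,0],-1],[[0.15,0,0],[0,0,0],-1],[[0.15,0,0],[0,0,0],-1]]}}

```text
t: 20.88
tool_pos: [0.5899, -0.1064, 0.0695]
tcp_rot: [-0.306, 0.638, 0.305, 0.638]
force: [-1.6, -1.4, 0.2]
opening: 0.169
```

Emit:
{"op": "carry_out", "data": {"targets": [[[0.1,0,0],[0,0,0],-1],[[0.1,0,0],[0,0,0],-1]]}}

```text
t: 21.12
tool_pos: [0.5899, -0.1067, 0.0691]
tcp_rot: [-0.306, 0.638, 0.304, 0.638]
force: [-4.3, -1.9, 10.1]
opening: 0.17
```

Emit:
{"op": "carry_out", "data": {"targets": [[[-0.1,0,0],[0,0,0],-1],[[-0.1,0,0],[0,0,0],-0.8],[[-0.1,0,0],[0,0,0],-0.5],[[-0.1,0,0],[0,0,0],-0.3],[[-0.1,0,0],[0,0,0],-0.3]]}}

```text
t: 21.75
tool_pos: [0.5898, -0.1063, 0.0691]
tcp_rot: [-0.306, 0.638, 0.305, 0.638]
force: [-0.3, 0.0, 0.8]
opening: 0.346
```

```bash
python3 looks.py 18 -2.6 .0945 .0525; python3 -c "
from h import *
s=read_state(); print(s['force'],s['opening'])"
```

```text
pan rel axis mm: x -1.4 y -0.0 z 16.6 yaw 51.15 ez [-0.001  0.001  1.   ]
[0.14946454 0.81121415 0.3422927 ] 0.3481240201033124
```

View pics/v18.png

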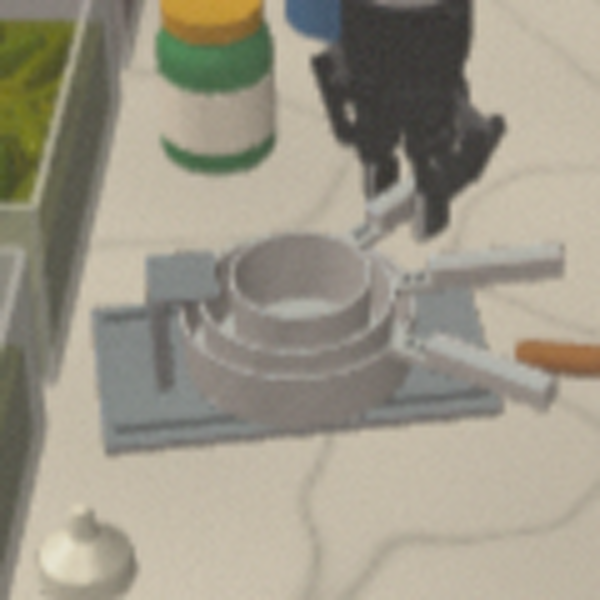

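Nested and released. Now I retract straight up, move the arm away and check from above.

Emit:
{"op": "carry_out", "data": {"targets": [[[-2.5,0,0],[0,0,0],-0.3],[[-7,0,0],[0,0,0],-0.3],[[-12,0,0],[0,0,0],-0.3],[[-18,0,0],[0,0,0],-0.3],[[-18,0,0],[0,0,0],-0.3]]}}

```text
t: 22.42
tool_pos: [0.5913, -0.1065, 0.2541]
tcp_rot: [-0.308, 0.635, 0.303, 0.64]
force: [-0.2, 0.9, -0.7]
opening: 0.348
```

```bash
python3 -c "
from mv import *
p,R0,s=pose(); print(p); print(rel([.35,-.35,.3],R0))"
```

```text
[ 0.59130418 -0.10652687  0.25408016]
([-4.73, 3.48, -34.08], [0.0, 0.0, 0.0])
```

Emit:
{"op": "carry_out", "data": {"targets": [[[-1,0.5,-5],[0.15,0,0],-0.3],[[-2,1,-11],[0.3,0,0],-0.3],[[-3,1.5,-17],[0.45,0,0],-0.3],[[-4,2.5,-23],[0.6,0,0],-0.3],[[-4.7,3,-29],[0.6,0,0],-0.3]]}}

```text
t: 23.05
tool_pos: [0.3826, -0.3139, 0.2959]
tcp_rot: [-0.103, 0.699, 0.102, 0.7]
force: [1.2, -0.6, -0.4]
opening: 0.35
```

```bash
python3 - <<'E'
from ov import *
snap('top','top20');snap('side','side20')
C=np.array([.653,-.032]);y=np.radians(11);U=np.array([np.cos(y),np.sin(y)]);ax=C-.0026*U
L=pan(ax,y,.046,.058,.054,0,z0=.012); S=pan(ax-.0014*U,y+np.radians(40),.052,.042,.039,0,z0=.016)
c=ax
tiles=[]
for n in('top','side'):
    o=proj(n,np.array([[c[0],c[1],.03]]))[0].round().astype(int)-[45,45]
    im=crop(n,f'pics/{n}20.png',*o,w=100,s=4); tiles.append(im.copy())
    draw(im,n,L,(0,0,255),4,o); draw(im,n,S,(0,160,0),4,o); draw(im,n,lip(ax,y),(255,0,0),4,o); tiles.append(im)
cv2.imwrite('pics/f1.png',np.hstack(tiles[:2])); cv2.imwrite('pics/f2.png',np.hstack(tiles[2:]))
E
```

```text
(no output)
```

View pics/f1.png

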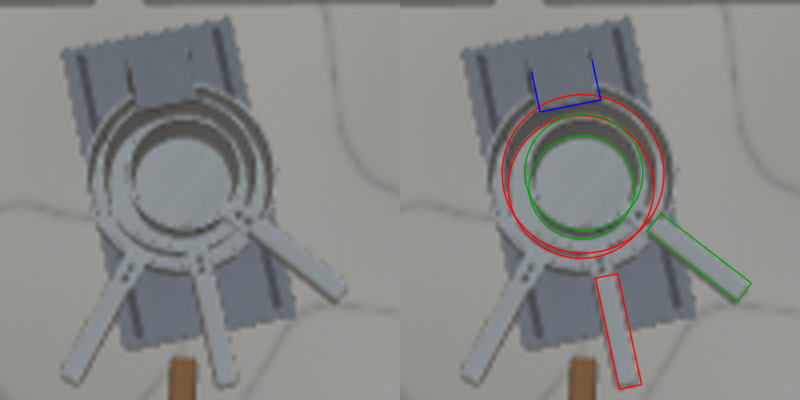

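View pics/f2.png

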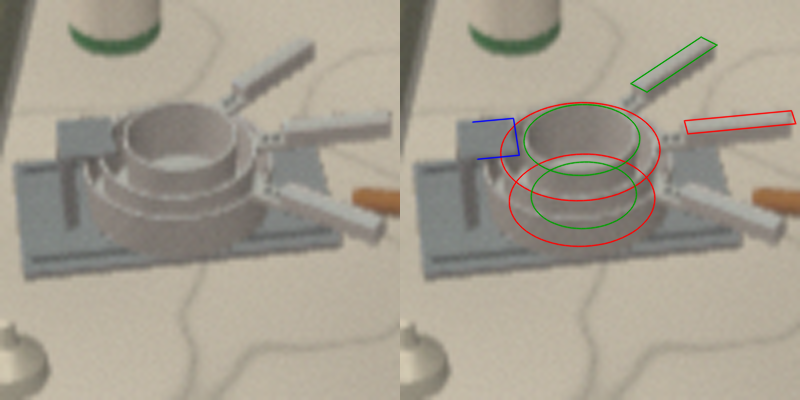

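View pics/top20.png

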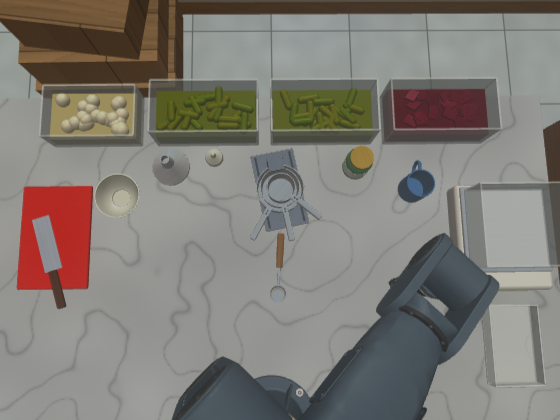

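```bash
python3 - <<'E'
from h import *
C=np.array([.653,-.032]);y=np.radians(11);U=np.array([np.cos(y),np.sin(y)]);ax=C-.0026*U
o=proj('top',np.array([[*ax,.03]]))[0].round()-45
for n,e,r,z in(('large',(72,378),(136,255),.060),('medium',(227,384),(199,262),.070),('small',(340,294),(240,214),.080)):
    E=atz('top',*(np.array(e)/4+o-.4),z)[:2]; Q=atz('top',*(np.array(r)/4+o-.4),z)[:2]
    for b in(Q,ax): d=b-E; print(n,np.degrees(np.arctan2(d[1],d[0])).round(1),end=' ')
    print()
E
```

```text
large -27.8 large -28.7 
medium 11.8 medium 10.4 
small 50.0 small 49.4
```

```bash
python3 -c "
from plant import job,read_state
print(read_state()['t']); print(job.finish_job())"
```

```text
23.15
the job is handed in; nothing more can be done
None
```

The measures are nested in the stand and the job is handed in, after 23 s of the 72 s allowed. Handing in gave no verdict.

**Middle measure:** I slid its back rim under the lip with the handle raised 25 degrees, pushed back until it touched, and let the handle down. I then felt both walls to centre it. The two contacts were about 16 mm apart, which puts the unit's axis about 2.6 mm in front of the plate's origin. It touched down within about 0.5 mm of its 12 mm home height.

**Small measure:** It went straight down just in front of the lip and touched down within about 1 mm of its 16 mm home height.

**Last checks:**
- **Pictures:** Both measures look level in the last pictures. The middle rim is under the lip, the other things look where they were, and the arm touches nothing.
- **Handles:** From the top view they point at about -28, +11 and +50 degrees. The aim was -29, +11 and +51, which the view can only confirm to 1 or 2 degrees.
- **Forces:** The highest wrist reading was about 22 N, during the wall probing.

**What disagreed:** The first touch, with the pan tilted, put the axis about 2 mm further forward than the two-wall probing did. I went with the two-wall result because it agreed with the pictures. The handle bars also look about 10 mm further out than described, which did not affect the grasps.

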